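# Stack the class kit trays on their base board and cap them

## Task

Make up tonight's class kit on the plywood base board: working from the bottom up, one piece at a time, seat the blue tray in the board's yellow frame, nest the orange tray on the blue one, the green tray on the orange one, and cap the green tray with the white printed lid, each fully home, square and level in the one below. The trays hold loose small parts, so keep them and the lid upright, and leave the grey spare tray, the glue jar and the tape roll where they are.

Things in the scene. Friction and masses are not known exactly. Their poses are not given: they have to be found in the camera images.
- tray_blue: Blue open tray with light wooden discs in it, 84 mm along x, 60 along y, 36 high, 0.08-0.17 kg. Foot 64 x 40 mm, 6 high, set in under the body; upright walls 4 mm thick; inside 76 x 52 mm, floor at 10 mm. Another tray's foot drops into its mouth (6 mm play a side) and it rests on the rim, 30 mm higher. Origin: centre of foot's underside, z up. Starts on the bench. Either way round.
- tray_orange: Orange open tray with small brass inserts in it, 84 mm along x, 60 along y, 36 high, 0.08-0.17 kg. Foot 64 x 40 mm, 6 high, set in under the body; upright walls 4 mm thick; inside 76 x 52 mm, floor at 10 mm. Another tray's foot drops into its mouth (6 mm play a side) and it rests on the rim, 30 mm higher. Origin: centre of foot's underside, z up. Starts on the bench. Either way round.
- tray_green: Green open tray with red tags in it, 84 mm along x, 60 along y, 36 high, 0.08-0.17 kg. Foot 64 x 40 mm, 6 high, set in under the body; upright walls 4 mm thick; inside 76 x 52 mm, floor at 10 mm. Another tray's foot drops into its mouth (6 mm play a side) and it rests on the rim, 30 mm higher. Origin: centre of foot's underside, z up. Starts on the bench. Either way round.
- lid: White lid, plug down on a fixed dark steel sheet 110 mm square, 6 thick. Plug 64 x 40 mm, 6 high, fits a tray's mouth as a tray's foot does; on it a plate 84 along x, 60 along y, from z 6 to 11; on that a centred grip bar 44 along x, 14 along y, from z 11 to 33. Origin: centre of plug's underside, z up. Seated it is 30 mm above the tray's origin. 0.06-0.11 kg. Either way round.
- base_board: Fixed plywood board, 112 mm along x, 86 along y, 8 thick, with a centred yellow frame 88 x 64 mm outside, 76 x 52 inside (long side along x), top at z 16. A tray's foot drops into the frame (6 mm play a side); the tray rests on the frame, its origin 10 mm above the board's. Origin: centre of the underside, on the bench, z up.
- tray_grey: Grey empty spare tray, same shape as the others; not part of the kit, to be left where it is. Origin: centre of the foot's underside.
- glue_jar: Small jar with a red cap, 38 mm across, 55 mm high, loose; to be left where it is. Origin: centre of its underside.
- tape_roll: Small yellow roll of tape lying flat, 48 mm across, 20 mm high, loose; to be left where it is. Origin: centre of its underside.
Things that resemble listed ones, but are neither listed nor needed, are in the scene too. Of the things that look like the tray_orange, take the one that is farthest to the robot's right at the start.

How it is judged:
By the outcome, as a careful person would: the job done as asked, in the order asked, and still so for the second after the job is handed in, with the robot touching nothing.
It also fails if it takes over 118 s, if anything falls off the work surface, if the arm or the gripper's body presses on something with over 40 N, if the wrist force passes 120 N, or if a joint passes its speed limit or range.

## Robot

A 6-joint arm with a two-finger parallel gripper is mounted at the origin on the work surface. World frame = base frame: x ahead of the robot, y to its left, z up, the work surface at z = 0. Lengths are in mm, angles in degrees, forces in N, time in s.
With the tool pointing down it reaches from about 350 to 850 mm from the base axis. Payload 8.1 kg.
Tool frame: the origin (TCP) lies midway between the tips of the shut fingers; the grasp point (between the pads) lies 19 mm behind it (grip_point_offset is the distance from the TCP to the grasp point, in mm); x points along the fingers, z is the direction in which the jaws open and shut, and the axes are right-handed (so a half turn about x gives the same grasp; the last joint's range is limited). The gripper opens to 85 mm and grips with 20 to 120 N. Pads are 22 mm wide; open, the fingers measure 114 mm over their backs; the gripper's body (76 mm by 85 mm) begins 54 mm behind the grasp point. The pads swing forward as they close: fully open they stand 13 mm farther back than shut.
Start: joints at [-70.096, 7.471, 85.268, -0, 87.261, -4.893], TCP at [251.668, -544.673, 231.292] pointing down, gripper open.
Joint ranges: [-169.43, 169.43], [-51.17, 129.36], [1.28, 143.12], [-76.62, 256.62], [0, 156.53], [-152.29, 152.29]. Speed limits (degrees/s): [136.94, 136.94, 159.86, 180, 180, 180].

## Interface

Orientations are given as [roll, pitch, yaw] about the fixed x, y, z axes, in that order (R = Rz(yaw) Ry(pitch) Rx(roll)).
In Python, from bench import sense, snapshot, hand_in, grip_point_offset gives the robot as it stands.
- The arm moves only by the tool carry_out, never from a script. Its argument "rows" is one flat list of numbers, 7 for each row, row after row: the turn, a rotation vector about the tool's x, y, z in units of 8 degrees (1.0 is 8 degrees), then the shift along the tool's x, y, z in units of 25 mm (1.0 is 25 mm), then the gripper command: -1 is fully open, 1 is shut, values between are in proportion. A call has 1 to 5 rows; each row is the pose to reach, as a shift and turn from the pose commanded when the call began, along the tool's axes at that moment; what a row does not reach only later rows make up. A row lasts 1/10 s, in which the tool goes at most 50 mm and 8.59 degrees, less where a joint would pass 70% of its speed; a pose out of reach is approached as far as the arm can. A call with a gripper value outside its range is refused whole. The fingers move at their own pace and stop on an object; "force" is the grip in N (left out, the last holds). Time passes only in rows, so rows that repeat a pose let the fingers close. It gives the time, the measured TCP pose, the force and the opening at its end, in the units of the state.
- sense(): the state, without advancing time (a new reading comes with each control period).
- snapshot(name): name is "side" or "top"; returns a dict with "color" (480x640x3 uint8, red, green, blue), "fx", "fy", "cx", "cy" (pixels), "k1" (the pictures are not rectified: a ray, as slopes to the right and down, at radius r is drawn at 1 + k1 r^2 times it, then the intrinsics apply), "rvec" (rotation vector, rad) and "tvec" (3), from world to camera coordinates, as OpenCV has them. Camera axes: x right, y down, z forward; pixel columns grow to the right and rows downward; lengths in mm; the calibration is good to about 2 mm. A picture is of the moment at which its call begins. There is no depth.
- hand_in(): hands the job in, once; it reports no verdict.
The state is a dict: "time": time; "joint_pos": joint angles; "qd": joint speeds; "joint_efforts": joint torques, N m; "tool_pos": TCP position; "tcp_rot": TCP orientation; "ft_force": force on the tool from outside, world axes, zero at the start; "wrist_torque": the same for the moment, N m; "finger_gap": finger opening in mm.
Only numpy, scipy, OpenCV 4.12 (cv2) and the standard library are available. Lean on these libraries where they do the work, as an engineer would, in place of code of your own. Each camera call takes 0.05 s, during which the arm holds its last target.

## Working session

There is one attempt and no reset: what is moved stays moved. The work goes in short steps, Python scripts to look and compute and a tool call to move; the robot and the scene stay as the last step left them, time stands still between calls to the robot, and variables do not carry over. Pictures are saved under pics/ and viewed, and the job is handed in when it is done.

Besides the shell and the picture viewer there is one more tool, called after ">>>" as name(argument=value, ...), one argument or row to a line, values as JSON. carry_out: Moves the arm, as the interface text tells. Its arguments: {"type":"object","properties":{"rows":{"type":"array","items":{"type":"number"}},"force":{"type":"number"}},"required":["rows"]}

```bash
mkdir -p pics
cat > h.py <<'E'
import numpy as np, cv2
from bench import sense, snapshot, hand_in, grip_point_offset
def snap(n,f):
    s=snapshot(n); cv2.imwrite('pics/'+f+'.png',cv2.cvtColor(s['color'],cv2.COLOR_RGB2BGR)); 
    np.save('pics/'+f+'.npy',s,allow_pickle=True); return s
def load(f): return np.load('pics/'+f+'.npy',allow_pickle=True).item()
E
python3 - <<'E'
from h import *
for n in('top','side'):
    s=snap(n,n+'0'); print({k:v for k,v in s.items() if k!='color'})
print(sense(),grip_point_offset)
E
```

```text
{'fx': 620.5865236122345, 'fy': 620.5865236122345, 'cx': 316.7901740809464, 'cy': 238.59169393629165, 'k1': -0.11495176442062799, 'rvec': array([ 2.17114066, -2.18860776,  0.13155421]), 'tvec': array([ -6.96582214, 452.19212514, 996.01722299])}
{'fx': 568.5302036645091, 'fy': 568.5302036645091, 'cx': 324.767396552003, 'cy': 228.1435592803554, 'k1': 0.06293040100864757, 'rvec': array([ 0.37916807, -2.65696089,  1.40030253]), 'tvec': array([ 456.25481814,  115.31106304, 1105.98546661])}
{'time': 0.1, 'joint_pos': array([-7.00960531e+01,  7.51204149e+00,  8.53226444e+01,  7.13922978e-04,
        8.72626848e+01, -4.89358661e+00]), 'qd': array([-0.10721576, -0.16625378, -0.15279815,  0.09958943, -0.02494382,
        0.02059227]), 'joint_efforts': array([ 1.26074301e-03, -5.70953143e+01, -5.01941729e+01, -1.45682402e-04,
        8.22689908e-03, -1.29852433e-04]), 'tool_pos': array([ 251.4968318 , -544.19778839,  230.33999018]), 'tcp_rot': array([174.68684141,  89.9026267 , 109.48434019]), 'ft_force': array([-0.20981708, -0.00541498, -0.70457636]), 'wrist_torque': array([ 0.01263539,  0.01879336, -0.02395441]), 'finger_gap': 85.15127594327004} 18.700000000000003
```

View pics/top0.png

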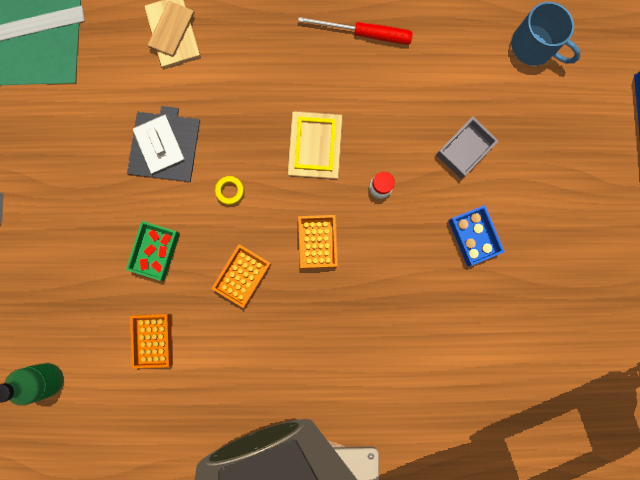

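View pics/side0.png

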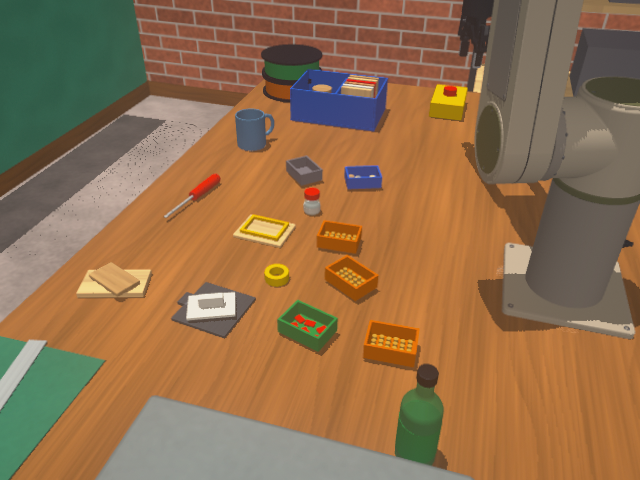

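```bash
cat >> h.py <<'E'
def P(s,X):
    R=cv2.Rodrigues(s['rvec'])[0]; c=np.atleast_2d(X)@R.T+s['tvec']; r=c[:,:2]/c[:,2:]
    r=r*(1+s['k1']*(r**2).sum(1,keepdims=True)); return r*[s['fx'],s['fy']]+[s['cx'],s['cy']]
def ray(s,uv):
    K=np.array([[s['fx'],0,s['cx']],[0,s['fy'],s['cy']],[0,0,1.]])
    u=cv2.undistortPoints(np.array(uv,float).reshape(-1,1,2),K,np.array([s['k1'],0,0,0.])).reshape(-1,2)
    R=cv2.Rodrigues(s['rvec'])[0]; d=np.c_[u,np.ones(len(u))]@R; return -R.T@s['tvec'],d
def onz(s,uv,z):
    o,d=ray(s,uv); return (o+d*((z-o[2])/d[:,2])[:,None])
def mask(s,col,roi=None):
    h=cv2.cvtColor(s['color'],cv2.COLOR_RGB2HSV); 
    lo,hi=col; m=cv2.inRange(h,np.array(lo),np.array(hi))
    if roi is not None:
        z=np.zeros_like(m); x0,y0,x1,y1=roi; z[y0:y1,x0:x1]=255; m&=z
    return m
def rectz(s,m,z):
    """biggest blob contour cast to plane z -> min area rect (center, long,short, angle of long axis)"""
    cs=cv2.findContours(m,cv2.RETR_EXTERNAL,cv2.CHAIN_APPROX_NONE)[0]; c=max(cs,key=cv2.contourArea)
    p=onz(s,c.reshape(-1,2),z)[:,:2].astype(np.float32)
    (x,y),(w,h),a=cv2.minAreaRect(p)
    if w<h: w,h,a=h,w,a+90
    return np.round([x,y,w,h,(a+90)%180-90],1)
E
python3 - <<'E'
from h import *
s=load('top0'); d=load('side0')
print('cam',ray(s,[[0,0]])[0],ray(d,[[0,0]])[0])
for n,uv in dict(b=(475,237),or1=(318,242),or2=(241,277),or3=(151,341),g=(152,252),lid=(158,145),board=(316,145),grey=(467,148),jar=(382,185),tape=(229,190)).items():
    p=onz(s,[uv],30)[0]; print(n,p.round(), P(d,p).round(),)
for n,uv in dict(b=(475,237),or1=(318,242),or2=(241,277),or3=(151,341),g=(152,252),lid=(158,145),board=(316,145)).items():
    u,v=uv; print(n, cv2.cvtColor(s['color'][v-35:v+36:7,u:u+1],cv2.COLOR_RGB2HSV).reshape(-1,3).tolist())
c=cv2.cvtColor(s['color'],cv2.COLOR_RGB2BGR)
a=cv2.resize(c[80:380,120:350],None,fx=2.6,fy=2,interpolation=cv2.INTER_CUBIC)
a=cv2.resize(c[100:300,280:520],None,fx=3,fy=3,interpolation=cv2.INTER_CUBIC);cv2.imwrite('pics/cropA.png',a)
E
```

```text
cam [ 350.64045031   10.88761688 1036.10293099] [219.66685433 940.85704852 714.98492295]
b [ 452. -272.   30.] [[364. 175.]]
or1 [446. -12.  30.] [[340. 233.]]
or2 [390. 113.  30.] [[352. 274.]]
or3 [287. 259.  30.] [[391. 339.]]
g [431. 259.  30.] [[308. 321.]]
lid [610. 252.  30.] [[214. 299.]]
board [607. -11.  30.] [[267. 221.]]
grey [ 602. -264.   30.] [[304. 167.]]
jar [ 540. -119.   30.] [[312. 200.]]
tape [533. 133.  30.] [[277. 267.]]
b [[14, 182, 199], [112, 151, 219], [18, 137, 234], [111, 166, 219], [26, 107, 249], [108, 190, 233], [113, 89, 206], [30, 74, 249], [106, 95, 147], [14, 178, 123], [14, 181, 179]]
or1 [[14, 183, 195], [14, 183, 187], [14, 255, 150], [14, 230, 203], [18, 211, 251], [15, 235, 199], [17, 216, 249], [17, 213, 249], [17, 216, 251], [14, 177, 101], [14, 182, 171]]
or2 [[14, 180, 174], [14, 255, 145], [22, 195, 243], [21, 193, 231], [24, 185, 250], [17, 235, 251], [17, 239, 251], [18, 216, 247], [23, 188, 249], [17, 239, 250], [14, 181, 180]]
or3 [[14, 182, 179], [14, 185, 186], [17, 255, 236], [16, 244, 204], [16, 255, 247], [16, 255, 240], [16, 255, 246], [16, 255, 244], [16, 255, 247], [14, 181, 180], [14, 185, 179]]
g [[14, 182, 189], [54, 136, 167], [2, 241, 249], [4, 221, 219], [6, 218, 232], [4, 222, 163], [68, 183, 174], [4, 229, 245], [68, 185, 175], [14, 174, 113], [14, 180, 193]]
lid [[14, 181, 190], [25, 26, 187], [28, 12, 250], [30, 12, 248], [21, 35, 225], [30, 8, 249], [21, 28, 233], [30, 11, 249], [27, 10, 250], [150, 4, 72], [14, 184, 184]]
board [[14, 182, 200], [24, 145, 248], [21, 116, 248], [22, 114, 248], [22, 113, 249], [22, 114, 249], [22, 113, 250], [22, 111, 250], [29, 255, 250], [23, 110, 250], [14, 183, 177]]
```

View pics/cropA.png

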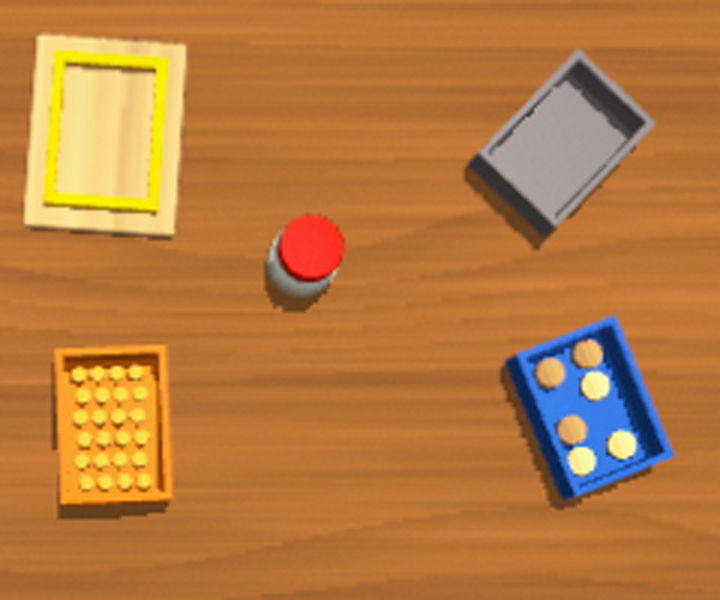

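Orange look-alikes: (318,242) y≈−12, (241,277) y≈113, (151,341) y≈259. The robot's right is −y, so I take (318,242). The crop shows brass inserts in it. Blue: the tray with discs at (475,237), not the mug or the bin. There is only one green tray (152,252), one white lid (158,145) and one framed board (316,145). Measuring now.

```bash
cat >> h.py <<'E'
from scipy.spatial.transform import Rotation as Ro
def pose(s,m,z,L=84,W=60):
    cs=cv2.findContours(m,cv2.RETR_EXTERNAL,cv2.CHAIN_APPROX_NONE)[0]; c=max(cs,key=cv2.contourArea)
    p=onz(s,c.reshape(-1,2),z)[:,:2]
    (x,y),(w,h),a=cv2.minAreaRect(p.astype(np.float32))
    if w<h: w,h,a=h,w,a+90
    a=(a+90)%180-90; cam=ray(s,[[0,0]])[0][:2]; ctr=np.zeros(2)
    for ang,size in((a,L),(a+90,W)):
        u=np.array([np.cos(np.radians(ang)),np.sin(np.radians(ang))]); q=p@u; sg=np.sign((np.array([x,y])-cam)@u)
        ctr+=u*((q*sg).max()-size/2)*sg
    return np.round([*ctr,a,x,y,w,h],1)
COL=dict(blue=((100,80,50),(122,255,255)),green=((45,80,40),(85,255,255)),orange=((9,225,60),(24,255,255)),white=((0,0,150),(180,50,255)),yellow=((26,200,150),(34,255,255)))
def T(pos,jaw):  # tool down, jaw axis at yaw jaw(deg)
    x=np.array([0,0,-1.]); z=np.array([np.cos(np.radians(jaw)),np.sin(np.radians(jaw)),0]); return np.array([x,np.cross(z,x),z]).T
def go(pos,jaw):
    st=sense(); R=Ro.from_euler('xyz',st['tcp_rot'],degrees=True).as_matrix()
    b=min((T(pos,jaw),T(pos,jaw+180)),key=lambda t:np.linalg.norm(Ro.from_matrix(R.T@t).as_rotvec()))
    rv=np.degrees(Ro.from_matrix(R.T@b).as_rotvec())/8; sh=R.T@(np.array(pos)-st['tool_pos'])/25
    print('turn',rv.round(2),'shift',sh.round(2),'| tcp',st['tool_pos'].round(1),'jawyaw',np.degrees(np.arctan2(R[1,2],R[0,2])).round(1),'tilt',R[:,0].round(3),'q6',st['joint_pos'][5].round(1),'t',st['time'],'F',st['ft_force'].round(1),'gap',round(st['finger_gap'],1))
E
python3 - <<'E'
from h import *
s=load('top0')
for n,c,roi,z,L,W in (('blue','blue',(440,195,515,275),36,84,60),('orange','orange',(290,205,345,280),36,84,60),('green','green',(120,215,185,290),36,84,60),('lid','white',(130,105,190,178),17,84,60),('frame','yellow',(285,105,350,185),16,88,64)):
    m=mask(s,COL[c],roi); m=cv2.morphologyEx(m,cv2.MORPH_CLOSE,np.ones((3,3),np.uint8)); m2=m
    print(n,pose(s,m,z,L,W),(m>0).sum())
    cv2.imwrite(f'pics/m_{n}.png',m[95:300,110:530])
go([455,-275,150],0)
E
```

```text
blue [ 455.2 -275.4   21.1  454.1 -271.8   84.5   67.5] 1566
orange [443.4  -9.7   1.9 444.4 -11.4  82.   56.6] 351
green [434.  259.6 -17.  432.9 256.7  84.4  66.2] 1537
lid [616.6 257.4  24.1 616.2 256.1  85.9  61.9] 1756
frame [614.3  -9.4  -4.4 614.6  -9.1  87.4  63.3] 545
turn [-8.15 -0.01 -0.01] shift [ 3.23 11.91 -6.36] | tcp [ 251.5 -544.2  230.3] jawyaw -65.2 tilt [-0.001  0.002 -1.   ] q6 -4.9 t 0.1 F [-0.2 -0.  -0.7] gap 85.2
```

```bash
cat >> h.py <<'E'
def box(x,y,a,z,L=84,W=60):
    r=np.radians(a);u=np.array([np.cos(r),np.sin(r)]);v=np.array([-u[1],u[0]])
    return np.array([[*(np.array([x,y])+i*L/2*u+j*W/2*v),z] for i,j in((1,1),(1,-1),(-1,-1),(-1,1))])
def draw(s,boxes,f,roi,k):
    im=cv2.cvtColor(s['color'],cv2.COLOR_RGB2BGR); x0,y0,x1,y1=roi
    im=cv2.resize(im[y0:y1,x0:x1],None,fx=k,fy=k,interpolation=cv2.INTER_NEAREST)
    for b in boxes: cv2.polylines(im,[np.round((P(s,b)-[x0-.5,y0-.5])*k).astype(np.int32)],True,(255,0,255),1)
    cv2.imwrite('pics/'+f+'.png',im)
E
python3 - <<'E'
from h import *
s=load('top0');d=load('side0')
m=mask(s,((9,190,60),(24,255,255)),(290,205,345,280)); m=cv2.morphologyEx(m,cv2.MORPH_OPEN,np.ones((3,3),np.uint8));print(pose(s,m,36))
B=[box(455.2,-275.4,21.1,36),box(443.4,-9.7,1.9,36),box(434,259.6,-17,36),box(616.6,257.4,24.1,17),box(614.3,-9.4,-4.4,16,88,64)]
draw(s,B,'ovt',(110,100,520,300),1.9);draw(d,B,'ovs',(160,150,420,350),3)
E
```

```text
[447.9 -12.1   1.9 446.5 -11.1  86.8  62. ]
```

View pics/ovt.png

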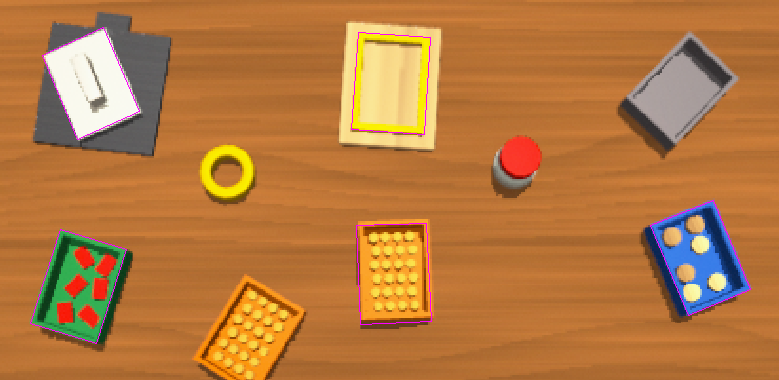

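View pics/ovs.png

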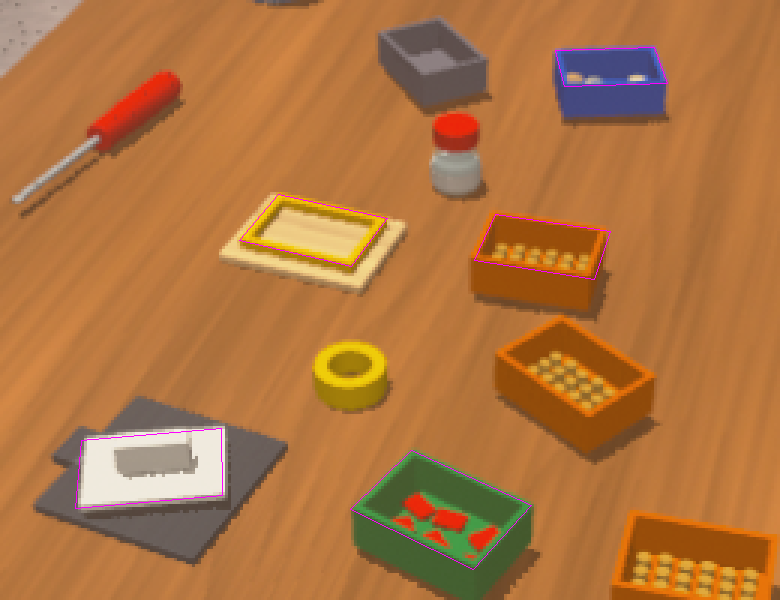

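```bash
python3 -c "
from h import *
go([455.2,-275.4,100],111.1)"
```

```text
turn [ 0.46 -0.01 -0.  ] shift [ 5.23 11.91 -6.33] | tcp [ 251.5 -544.2  230.3] jawyaw -65.2 tilt [-0.001  0.002 -1.   ] q6 -4.9 t 0.1 F [-0.2 -0.  -0.7] gap 85.2
```

>>> carry_out(
  rows=[0.46,0,0,5.23,11.91,-6.33,-1,0.46,0,0,5.23,11.91,-6.33,-1,0.46,0,0,5.23,11.91,-6.33,-1,0.46,0,0,5.23,11.91,-6.33,-1,0.46,0,0,5.23,11.91,-6.33,-1],
)

```text
time: 0.6
tool_pos: [393.2, -357.3, 139.9]
tcp_rot: [-166.8, 90.0, 124.3]
ft_force: [0.4, -0.1, -0.5]
finger_gap: 85.5
```

```bash
python3 -c "
from h import *
go([455.2,-275.4,80],111.1)"
```

```text
turn [-0. -0.  0.] shift [ 2.4   3.49 -2.16] | tcp [ 393.2 -357.3  139.9] jawyaw -68.9 tilt [-0.  0. -1.] q6 21.1 t 0.6 F [ 0.4 -0.1 -0.5] gap 85.5
```

>>> carry_out(
  rows=[0,0,0,2.2,3.49,-2.16,-1,0,0,0,2.2,3.49,-2.16,-1,0,0,0,2.2,3.49,-2.16,-1,0,0,0,2.2,3.49,-2.16,-1,0,0,0,2.2,3.49,-2.16,-1],
)

```text
time: 1.1
tool_pos: [454.4, -277.7, 86.1]
tcp_rot: [-73.4, 90.0, -142.3]
ft_force: [0.1, -0.3, 0.9]
finger_gap: 85.2
```

```bash
python3 -c "
from h import *
go([455.2,-275.4,7],111.1);s=snap('top','t1');d=snap('side','s1')
B=[box(455.2,-275.4,21.1,36)];draw(s,B,'t1c',(400,150,600,300),4);draw(d,B,'s1c',(280,80,480,230),4)"
```

```text
turn [0.01 0.   0.  ] shift [ 3.16  0.07 -0.07] | tcp [ 454.4 -277.7   86.1] jawyaw -68.8 tilt [-0. -0. -1.] q6 31.9 t 1.1 F [ 0.1 -0.3  0.9] gap 85.2
```

View pics/s1c.png

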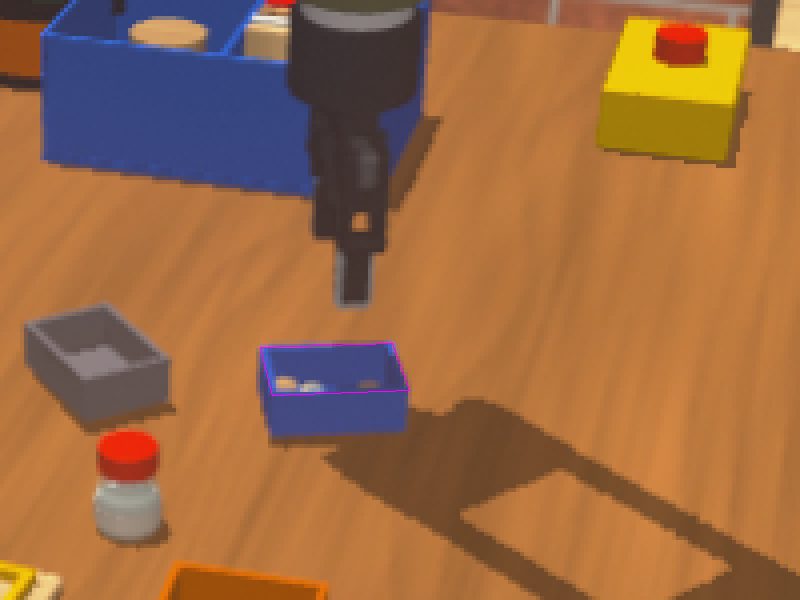

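The gripper stands centred over the blue tray (crop (335,385)), with the jaws along its short side. Descending.

>>> carry_out(
  rows=[0,0,0,1.0,0.05,-0.05,-1,0,0,0,2.0,0.05,-0.05,-1,0,0,0,2.9,0.05,-0.05,-1,0,0,0,2.9,0.05,-0.05,-1,0,0,0,2.9,0.05,-0.05,-1],
)

```text
time: 1.7
tool_pos: [455.0, -276.7, 14.2]
tcp_rot: [-1.3, 90.0, -70.3]
ft_force: [-0.1, -0.2, 0.4]
finger_gap: 85.4
```

```bash
python3 -c "
from h import *
go([455.2,-275.4,7],111.1)"
```

```text
turn [-0.01  0.    0.  ] shift [ 0.29  0.03 -0.05] | tcp [ 455.  -276.7   14.2] jawyaw -69.0 tilt [ 0. -0. -1.] q6 32.2 t 1.7 F [-0.1 -0.2  0.4] gap 85.4
```

>>> carry_out(
  rows=[0,0,0,0.28,0.03,-0.05,-1,0,0,0,0.28,0.03,-0.05,1,0,0,0,0.28,0.03,-0.05,1,0,0,0,0.28,0.03,-0.05,1,0,0,0,0.28,0.03,-0.05,1],
  force=40,
)

```text
time: 2.2
tool_pos: [456.1, -274.6, 7.4]
tcp_rot: [29.5, 89.9, -39.4]
ft_force: [-0.4, 0.8, 5.6]
finger_gap: 59.3
```

>>> carry_out(
  rows=[0,0,0,0,0,0,1,0,0,0,0,0,0,1,0,0,0,0,0,0,1,0,0,0,0,0,0,1],
)

```text
time: 2.6
tool_pos: [456.2, -274.6, 7.4]
tcp_rot: [30.9, 89.9, -38.0]
ft_force: [-1.5, 0.1, 7.7]
finger_gap: 59.0
```

```bash
python3 -c "
from h import *
go([455.2,-275.4,107],111.1);d=snap('side','s2');draw(d,[],'s2c',(300,80,440,200),5)"
```

```text
turn [ 0.    0.01 -0.01] shift [-3.99 -0.04  0.02] | tcp [ 456.2 -274.6    7.4] jawyaw -68.9 tilt [ 0.001 -0.001 -1.   ] q6 32.3 t 2.6 F [-1.5  0.1  7.7] gap 59.0
```

View pics/s2c.png

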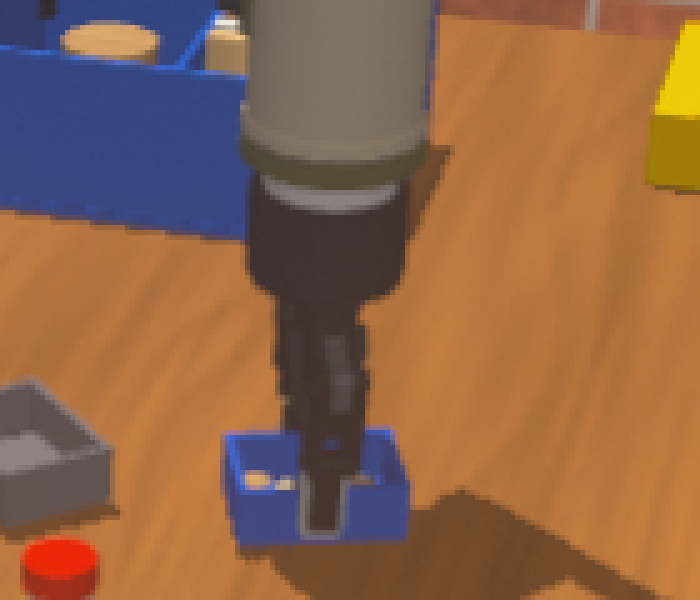

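>>> carry_out(
  rows=[0,0,0,-0.6,0,0,1,0,0,0,-1.6,0,0,1,0,0,0,-2.8,0,0,1,0,0,0,-3.8,0,0,1,0,0,0,-3.8,0,0,1],
)

```text
time: 3.15
tool_pos: [458.0, -275.9, 106.7]
tcp_rot: [32.3, 89.6, -36.5]
ft_force: [0.8, -0.1, -1.0]
finger_gap: 59.5
```

```bash
python3 -c "
from h import *
go([614.3,-9.4,100],85.6)"
```

```text
turn [ 3.19  0.04 -0.04] shift [ 0.26  9.67 -7.69] | tcp [ 458.  -275.9  106.7] jawyaw -68.9 tilt [ 0.006 -0.005 -1.   ] q6 32.3 t 3.15 F [ 0.8 -0.1 -1. ] gap 59.5
```

>>> carry_out(
  rows=[0.3,0,0,0,0.7,-0.55,1,0.7,0,0,0,1.7,-1.35,1,1.1,0,0,0,2.9,-2.3,1,1.5,0,0,0,4.1,-3.25,1,1.8,0,0,0,5.3,-4.2,1],
)

```text
time: 3.65
tool_pos: [541.2, -126.9, 100.7]
tcp_rot: [-115.4, 89.9, 161.2]
ft_force: [0.8, -0.6, -1.5]
finger_gap: 59.2
```

```bash
python3 -c "
from h import *
go([614.3,-9.4,100],85.6)"
```

```text
turn [ 1.37 -0.    0.01] shift [ 0.03  3.44 -4.34] | tcp [ 541.2 -126.9  100.7] jawyaw -83.4 tilt [-0.001  0.    -1.   ] q6 64.9 t 3.65 F [ 0.8 -0.6 -1.5] gap 59.2
```

>>> carry_out(
  rows=[0.4,0,0,0,0.9,-1.1,1,0.8,0,0,0,1.8,-2.2,1,1.1,0,0,0,2.6,-3.3,1,1.37,0,0,0,3.2,-4.0,1,1.37,0,0,0,3.44,-4.34,1],
)

```text
time: 4.15
tool_pos: [614.2, -8.6, 100.6]
tcp_rot: [-110.6, 89.9, 155.2]
ft_force: [0.6, 0.1, -0.5]
finger_gap: 59.6
```

>>> carry_out(
  rows=[0,0,0,0,0,0,1,0,0,0,0,0,0,1],
)

```text
time: 4.35
tool_pos: [613.3, -11.4, 100.9]
tcp_rot: [-68.4, 89.9, -162.6]
ft_force: [-0.7, -1.3, -1.1]
finger_gap: 59.1
```

```bash
python3 -c "
from h import *
go([614.3,-9.4,60],85.6);s=snap('top','t3');d=snap('side','s3');F=box(614.3,-9.4,-4.4,16,88,64);st=sense()['tool_pos']
B=[box(st[0],st[1],-4.4,st[2]+28.6),F]
draw(d,B,'s3c',(200,130,360,250),5);draw(s,B,'t3c',(240,60,400,180),5)"
```

```text
turn [0.03 0.   0.01] shift [ 1.64  0.04 -0.08] | tcp [613.3 -11.4 100.9] jawyaw -94.2 tilt [-0.001 -0.    -1.   ] q6 88.4 t 4.35 F [-0.7 -1.3 -1.1] gap 59.1
```

View pics/s3c.png

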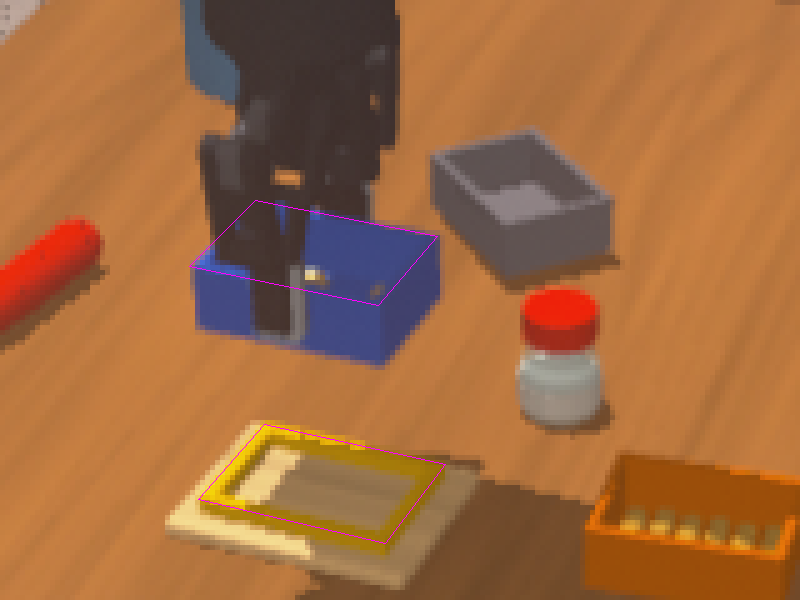

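View pics/t3c.png

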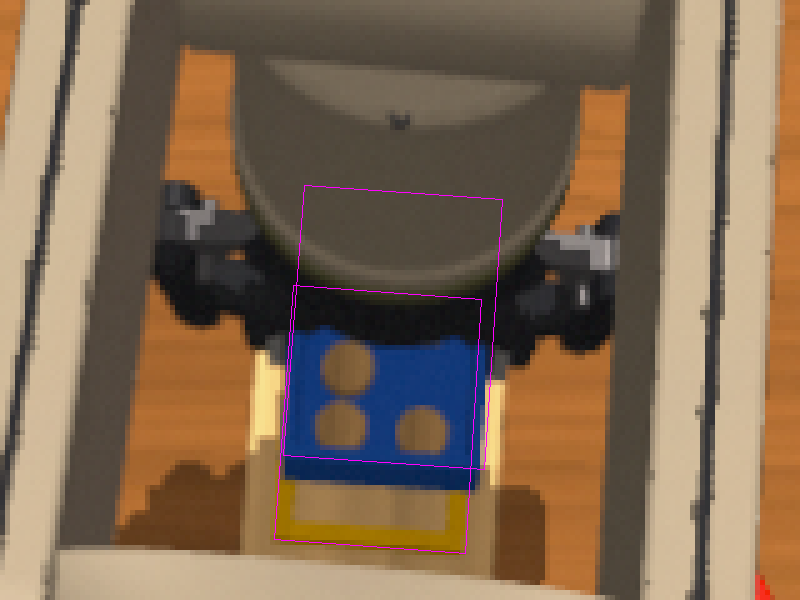

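>>> carry_out(
  rows=[0.03,0,0,0.6,0.04,-0.08,1,0.03,0,0,1.4,0.04,-0.08,1,0.03,0,0,2.2,0.04,-0.08,1,0.03,0,0,2.7,0.04,-0.08,1,0.03,0,0,2.7,0.04,-0.08,1],
)

```text
time: 4.95
tool_pos: [612.7, -9.0, 30.7]
tcp_rot: [-90.9, 89.7, 174.6]
ft_force: [-0.9, 0.8, -1.8]
finger_gap: 59.5
```

```bash
python3 -c "
from h import *
go([614.3,-9.4,17.4],85.6);d=snap('side','s4');F=box(614.3,-9.4,-4.4,16,88,64);st=sense()['tool_pos']
B=[box(st[0],st[1],-4.4,st[2]+28.6),F]
draw(d,B,'s4c',(200,130,360,250),5)"
```

```text
turn [-0.02 -0.    0.04] shift [0.53 0.07 0.01] | tcp [612.7  -9.   30.7] jawyaw -94.5 tilt [-0.005  0.    -1.   ] q6 88.9 t 4.95 F [-0.9  0.8 -1.8] gap 59.5
```

View pics/s4c.png

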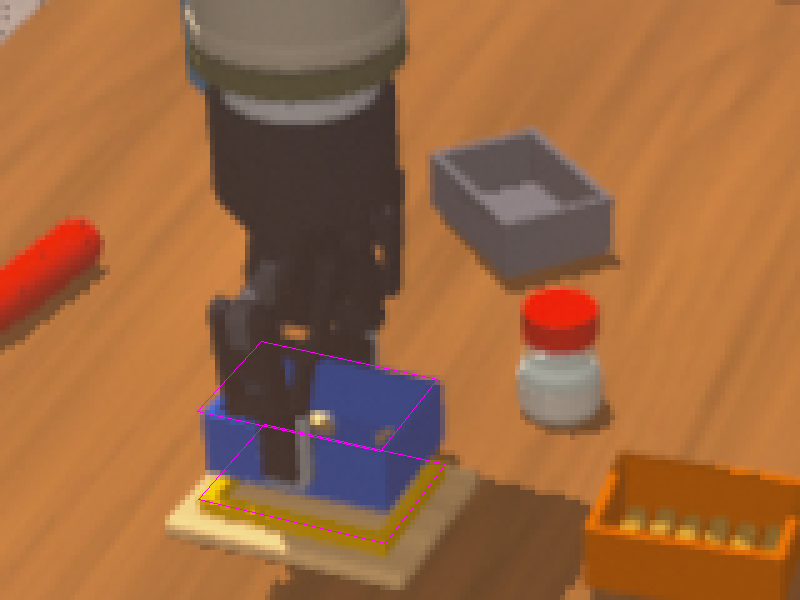

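>>> carry_out(
  rows=[0,0,0.04,0.2,0.09,0,1,0,0,0.04,0.35,0.09,0,1,0,0,0.04,0.5,0.09,0,1,0,0,0.04,0.52,0.09,0,1],
)

```text
time: 5.4
tool_pos: [617.2, -8.9, 20.6]
tcp_rot: [90.2, 89.7, -4.2]
ft_force: [-0.3, -0.2, -1.6]
finger_gap: 59.1
```

```bash
python3 -c "
from h import *
go([614.3,-9.4,17.4],85.6);d=snap('side','s5');F=box(614.3,-9.4,-4.4,46);
draw(d,[F],'s5c',(200,130,360,250),5)"
```

```text
turn [-0.01 -0.   -0.04] shift [ 0.13 -0.12  0.03] | tcp [617.2  -8.9  20.6] jawyaw -94.5 tilt [ 0.005 -0.    -1.   ] q6 88.9 t 5.4 F [-0.3 -0.2 -1.6] gap 59.1
```

View pics/s5c.png

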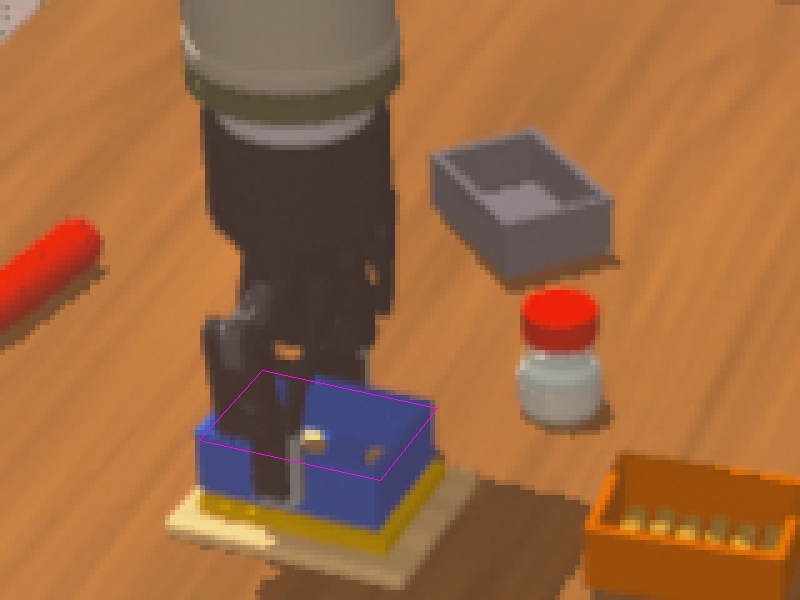

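>>> carry_out(
  rows=[0,0,-0.02,0.05,-0.08,0,1,0,0,-0.02,0.1,-0.08,0,1,0,0,-0.02,0.13,-0.08,0,1,0,0,-0.02,0.15,-0.08,0,1,0,0,-0.02,0.15,-0.08,0,1],
)

```text
time: 5.95
tool_pos: [615.5, -8.8, 17.4]
tcp_rot: [90.0, 89.8, -4.5]
ft_force: [-0.8, -0.1, 2.2]
finger_gap: 59.1
```

```bash
python3 -c "
from h import *
go([614.3,-9.4,17.4],85.6)"
```

```text
turn [-0.01  0.   -0.02] shift [-0.   -0.05  0.03] | tcp [615.5  -8.8  17.4] jawyaw -94.5 tilt [ 0.003 -0.    -1.   ] q6 88.9 t 5.95 F [-0.8 -0.1  2.2] gap 59.1
```

>>> carry_out(
  rows=[0,0,-0.02,0.05,-0.03,0,1,0,0,-0.02,0.05,-0.03,0,1],
)

```text
time: 6.15
tool_pos: [615.5, -8.8, 17.4]
tcp_rot: [86.9, 89.9, -7.5]
ft_force: [-4.5, 0.2, 9.6]
finger_gap: 59.2
```

>>> carry_out(
  rows=[0,0,0,0,0,0,-0.4,0,0,0,0,0,0,-0.7,0,0,0,0,0,0,-1,0,0,0,0,0,0,-1,0,0,0,0,0,0,-1],
)

```text
time: 6.65
tool_pos: [614.6, -8.7, 15.7]
tcp_rot: [-99.2, 90.0, 166.3]
ft_force: [-0.5, 0.4, 0.5]
finger_gap: 85.2
```

```bash
python3 -c "
from h import *
go([614.3,-9.4,120],85.6)"
```

```text
turn [-0.01 -0.    0.  ] shift [-4.17 -0.01  0.03] | tcp [614.6  -8.7  15.7] jawyaw -94.5 tilt [-0.  0. -1.] q6 88.9 t 6.65 F [-0.5  0.4  0.5] gap 85.2
```

>>> carry_out(
  rows=[0,0,0,-1,0,0,-1,0,0,0,-2.5,0,0,-1,0,0,0,-4,0,0,-1,0,0,0,-4,0,0,-1],
)

```text
time: 7.05
tool_pos: [618.9, -9.1, 123.0]
tcp_rot: [89.1, 89.4, -5.4]
ft_force: [1.3, 0.0, 1.5]
finger_gap: 85.3
```

```bash
python3 -c "
from h import *
go([447,-11.5,100],91)"
```

```text
turn [-0.68  0.   -0.08] shift [ 0.85 -6.86  0.63] | tcp [618.9  -9.1 123. ] jawyaw -94.5 tilt [ 0.011 -0.001 -1.   ] q6 88.9 t 7.05 F [1.3 0.  1.5] gap 85.3
```

>>> carry_out(
  rows=[-0.2,0,0,0,-2,0.2,-1,-0.4,0,0,0,-4,0.35,-1,-0.68,0,0,0.4,-6,0.55,-1,-0.68,0,0,0.8,-6.7,0.6,-1,-0.68,0,0,0.8,-6.7,0.6,-1],
)

```text
time: 7.55
tool_pos: [442.7, -10.2, 93.4]
tcp_rot: [-98.2, 89.7, 172.7]
ft_force: [0.2, 0.4, 0.5]
finger_gap: 85.2
```

>>> carry_out(
  rows=[0,0,0,0,0,0,-1,0,0,0,0,0,0,-1,0,0,0,0,0,0,-1],
)

```text
time: 7.85
tool_pos: [448.0, -10.7, 96.7]
tcp_rot: [82.9, 89.9, -6.2]
ft_force: [0.2, 0.1, 0.6]
finger_gap: 85.4
```

```bash
python3 -c "
from h import *
s=snap('top','t6');d=snap('side','s6')
m=mask(s,COL['blue'],(280,90,360,190));m=cv2.morphologyEx(m,cv2.MORPH_CLOSE,np.ones((5,5),np.uint8));print(pose(s,m,46))
go([447,-11.5,9],91)
draw(d,[box(614.3,-9.4,-4.4,46),box(447,-11.3,1.9,36)],'s6c',(200,130,360,250),5);draw(s,[box(614.3,-9.4,-4.4,46),box(447,-11.3,1.9,36)],'t6c',(260,90,420,290),3)"
```

```text
[625.7 -21.8  85.5 630.   -9.6  58.9  53.4]
turn [-0.    0.   -0.01] shift [ 3.49 -0.02  0.03] | tcp [447.5 -10.6  96.3] jawyaw -89.0 tilt [ 0.001 -0.    -1.   ] q6 81.1 t 7.95 F [ 0.5 -0.2 -0.4] gap 85.3
```

View pics/s6c.png

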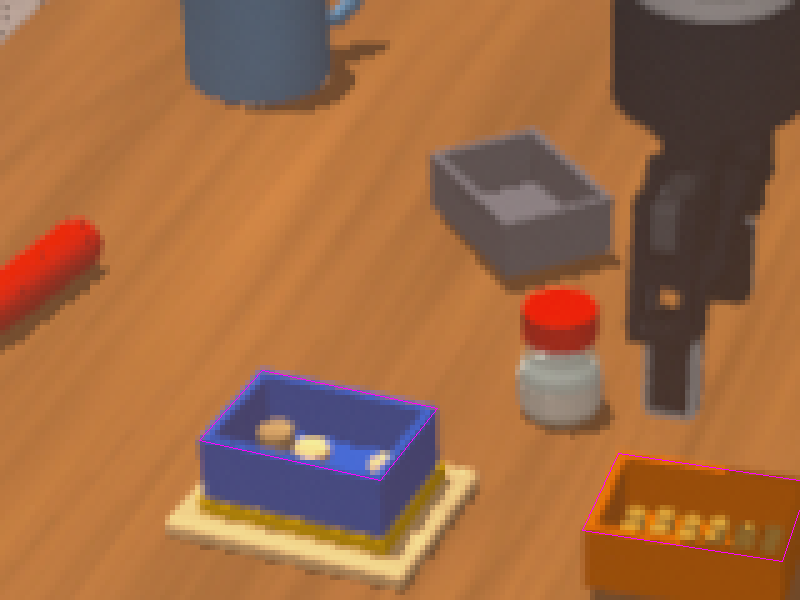

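View pics/t6c.png

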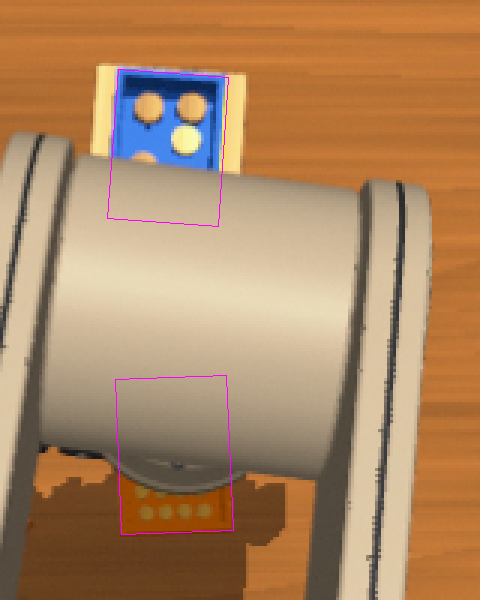

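Blue is seated square and level: its rim matches the predicted z=46 outline in the side view. The jaws are above the orange tray. Descending.

>>> carry_out(
  rows=[0,0,0,1,0,0,-1,0,0,0,2.2,0,0.02,-1,0,0,0,3.2,0,0.02,-1,0,0,0,3.48,0,0.02,-1,0,0,0,3.48,0,0.02,-1],
)

```text
time: 8.45
tool_pos: [445.7, -10.9, 8.0]
tcp_rot: [-99.1, 89.8, 171.9]
ft_force: [1.0, 0.4, 0.7]
finger_gap: 85.1
```

>>> carry_out(
  rows=[0,0,0,0,0,0,-1,0,0,0,0,0,0,1,0,0,0,0,0,0,1,0,0,0,0,0,0,1,0,0,0,0,0,0,1],
  force=40,
)

```text
time: 8.95
tool_pos: [447.9, -11.3, 10.5]
tcp_rot: [81.4, 89.8, -7.7]
ft_force: [-1.4, 0.8, 5.4]
finger_gap: 59.4
```

>>> carry_out(
  rows=[0,0,0,0,0,0,1,0,0,0,0,0,0,1,0,0,0,0,0,0,1],
)

```text
time: 9.25
tool_pos: [447.9, -11.3, 10.5]
tcp_rot: [81.2, 89.8, -7.8]
ft_force: [-0.6, 0.3, 5.6]
finger_gap: 59.2
```

```bash
python3 -c "
from h import *
go([447,-11.5,130],91)"
```

```text
turn [-0.    0.   -0.02] shift [-4.78 -0.02  0.01] | tcp [447.9 -11.3  10.5] jawyaw -89.0 tilt [ 0.003 -0.    -1.   ] q6 81.0 t 9.25 F [-0.6  0.3  5.6] gap 59.2
```

>>> carry_out(
  rows=[0,0,0,-0.6,0,0,1,0,0,0,-1.6,0,0,1,0,0,0,-2.8,0,0,1,0,0,0,-4,0,0,1,0,0,0,-4.6,0,0,1],
)

```text
time: 9.75
tool_pos: [448.2, -11.3, 127.5]
tcp_rot: [81.0, 89.7, -8.0]
ft_force: [0.4, -0.6, -1.2]
finger_gap: 59.0
```

```bash
python3 -c "
from h import *
go([614.3,-9.4,120],85.6)"
```

```text
turn [ 0.67  0.   -0.03] shift [0.33 6.64 0.04] | tcp [448.2 -11.3 127.5] jawyaw -89.0 tilt [ 0.005 -0.001 -1.   ] q6 81.0 t 9.75 F [ 0.4 -0.6 -1.2] gap 59.0
```

>>> carry_out(
  rows=[0.1,0,0,0,0.6,0,1,0.2,0,0,0,1.6,0,1,0.3,0,0,0,2.7,0,1,0.4,0,0,0,3.8,0,1,0.55,0,0,0,4.9,0.03,1],
)

```text
time: 10.25
tool_pos: [570.3, -9.7, 124.4]
tcp_rot: [91.7, 90.0, -1.8]
ft_force: [-0.4, -0.8, 0.2]
finger_gap: 59.4
```

>>> carry_out(
  rows=[0.1,0,0,0,0.9,0,1,0.1,0,0,0,1.5,0,1,0.1,0,0,0,1.75,0,1,0.1,0,0,0,1.75,0,1,0.1,0,0,0,1.75,0,1],
)

```text
time: 10.75
tool_pos: [612.1, -12.3, 123.9]
tcp_rot: [-90.4, 90.0, 175.4]
ft_force: [-1.2, 0.0, 0.5]
finger_gap: 59.3
```

```bash
python3 -c "
from h import *
go([614.3,-9.4,70],85.6)"
```

```text
turn [ 0.02 -0.    0.  ] shift [ 2.15  0.08 -0.12] | tcp [612.1 -12.3 123.9] jawyaw -94.2 tilt [-0.001  0.    -1.   ] q6 88.3 t 10.75 F [-1.2  0.   0.5] gap 59.3
```

>>> carry_out(
  rows=[0.02,0,0,0.5,0.06,-0.12,1,0.02,0,0,1.2,0.06,-0.12,1,0.02,0,0,1.9,0.06,-0.12,1,0.02,0,0,2.25,0.06,-0.12,1,0.02,0,0,2.25,0.06,-0.12,1],
)

```text
time: 11.25
tool_pos: [612.5, -9.2, 65.3]
tcp_rot: [-92.5, 89.8, 173.1]
ft_force: [-0.2, -0.4, -0.7]
finger_gap: 59.0
```

>>> carry_out(
  rows=[0,0,0,0,0,0,1,0,0,0,0,0,0,1,0,0,0,0,0,0,1],
)

```text
time: 11.55
tool_pos: [615.2, -9.6, 68.8]
tcp_rot: [89.2, 89.9, -5.2]
ft_force: [0.2, -0.9, -0.5]
finger_gap: 59.2
```

```bash
python3 -c "
from h import *
go([614.3,-9.4,50.5],85.6);d=snap('side','s7');st=sense()['tool_pos']
draw(d,[box(614.3,-9.4,-4.4,46),box(614.3,-9.4,-4.4,st[2]-10.5+36)],'s7c',(200,110,360,230),5)"
```

```text
turn [-0.    0.   -0.01] shift [ 0.73 -0.04 -0.01] | tcp [615.2  -9.6  68.8] jawyaw -94.4 tilt [ 0.002 -0.    -1.   ] q6 88.7 t 11.55 F [ 0.2 -0.9 -0.5] gap 59.2
```

View pics/s7c.png

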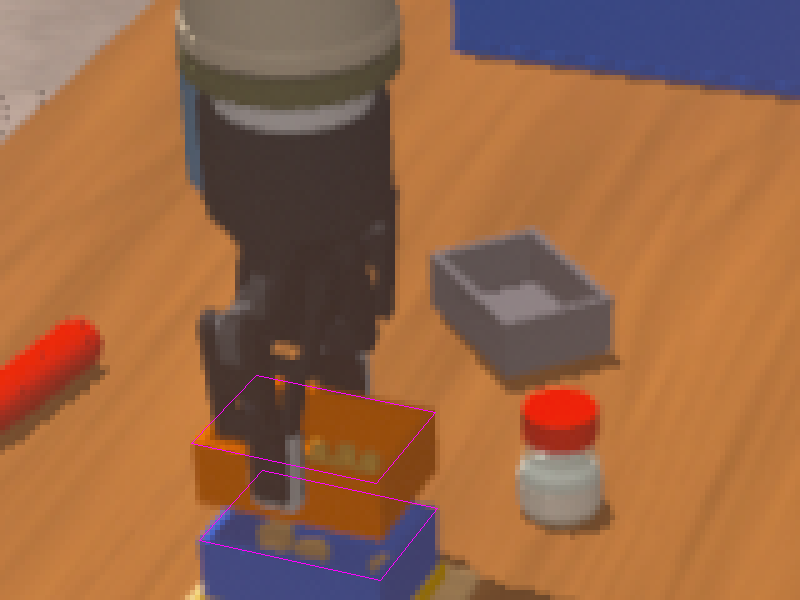

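>>> carry_out(
  rows=[0,0,0,0.2,-0.02,0,1,0,0,0,0.4,-0.03,0,1,0,0,0,0.55,-0.03,0,1,0,0,0,0.68,-0.03,0,1,0,0,0,0.68,-0.03,0,1],
)

```text
time: 12.1
tool_pos: [613.6, -9.5, 50.6]
tcp_rot: [-88.6, 90.0, 177.0]
ft_force: [-0.6, 0.1, 0.5]
finger_gap: 59.1
```

>>> carry_out(
  rows=[0,0,0,0.04,0,0,1,0,0,0,0.08,0,0,1,0,0,0,0.08,0,0,1],
)

```text
time: 12.4
tool_pos: [613.7, -9.4, 50.5]
tcp_rot: [-51.4, 90.0, -145.8]
ft_force: [-9.8, 0.9, 16.0]
finger_gap: 59.0
```

```bash
python3 -c "
from h import *
go([614.3,-9.4,50.5],85.6)"
```

```text
turn [0. 0. 0.] shift [-0.    0.02 -0.  ] | tcp [613.7  -9.4  50.5] jawyaw -94.4 tilt [-0. -0. -1.] q6 88.7 t 12.4 F [-9.8  0.9 16. ] gap 59.0
```

Contact at exactly the seated height. Releasing, then retreating up.

>>> carry_out(
  rows=[0,0,0,-0.04,0,0,-0.4,0,0,0,-0.04,0,0,-0.7,0,0,0,-0.04,0,0,-1,0,0,0,-0.04,0,0,-1,0,0,0,-0.04,0,0,-1],
)

```text
time: 12.9
tool_pos: [613.6, -9.5, 49.4]
tcp_rot: [-92.5, 90.0, 173.1]
ft_force: [0.2, -0.3, 0.5]
finger_gap: 85.2
```

>>> carry_out(
  rows=[0,0,0,-0.8,0,0,-1,0,0,0,-2,0,0,-1,0,0,0,-3.2,0,0,-1,0,0,0,-3.6,0,0,-1,0,0,0,-3.6,0,0,-1],
)

```text
time: 13.4
tool_pos: [615.2, -9.6, 141.8]
tcp_rot: [89.3, 89.8, -5.1]
ft_force: [-0.7, -0.4, -0.4]
finger_gap: 85.3
```

```bash
python3 -c "
from h import *
go([434,259.3,120],73)"
```

```text
turn [ 1.57 -0.   -0.03] shift [  0.84  -8.05 -10.17] | tcp [615.2  -9.6 141.8] jawyaw -94.4 tilt [ 0.004 -0.    -1.   ] q6 88.7 t 13.4 F [-0.7 -0.4 -0.4] gap 85.3
```

>>> carry_out(
  rows=[0.3,0,0,0,-1.3,-1.6,-1,0.6,0,0,0,-2.5,-3.2,-1,0.9,0,0,0,-3.8,-4.8,-1,1.2,0,0,0,-5.0,-6.4,-1,1.4,0,0,0,-6.3,-8.0,-1],
)

```text
time: 13.9
tool_pos: [472.2, 199.2, 137.4]
tcp_rot: [-59.8, 89.8, -165.5]
ft_force: [0.6, 0.7, -0.5]
finger_gap: 85.6
```

```bash
python3 -c "
from h import *
go([434,259.3,90],73)"
```

```text
turn [0.16 0.01 0.02] shift [ 1.9  -2.12 -1.9 ] | tcp [472.2 199.2 137.4] jawyaw -105.7 tilt [-0.003 -0.001 -1.   ] q6 122.9 t 13.9 F [ 0.6  0.7 -0.5] gap 85.6
```

>>> carry_out(
  rows=[0.16,0,0,0.4,-0.9,-0.8,-1,0.16,0,0,1,-1.6,-1.5,-1,0.16,0,0,1.7,-2.12,-1.9,-1,0.16,0,0,1.7,-2.12,-1.9,-1,0.16,0,0,1.7,-2.12,-1.9,-1],
)

```text
time: 14.4
tool_pos: [435.2, 257.7, 95.5]
tcp_rot: [-42.4, 89.8, -149.2]
ft_force: [-0.4, 0.0, 0.4]
finger_gap: 85.3
```

>>> carry_out(
  rows=[0,0,0,0,0,0,-1,0,0,0,0,0,0,-1,0,0,0,0,0,0,-1],
)

```text
time: 14.7
tool_pos: [437.3, 257.9, 97.9]
tcp_rot: [127.6, 89.9, 20.6]
ft_force: [0.5, -1.2, -0.1]
finger_gap: 85.4
```

```bash
python3 -c "
from h import *
s=snap('top','t8');d=snap('side','s8')
go([434,259.3,9],73)
st=box(614.3,-9.4,-4.4,76);m=mask(s,((9,225,40),(24,255,255)),(280,90,350,190))
g=box(434,259.3,-17,36)
draw(s,[st,g],'t8c',(100,80,370,300),2.8);draw(d,[st,g],'s8c',(190,130,370,360),2.6)"
```

```text
turn [ 0.01 -0.   -0.  ] shift [ 3.54 -0.13 -0.01] | tcp [437.  258.   97.6] jawyaw -106.9 tilt [ 0.001  0.    -1.   ] q6 131.7 t 14.8 F [ 0.3 -0.2 -0.2] gap 85.4
```

View pics/t8c.png

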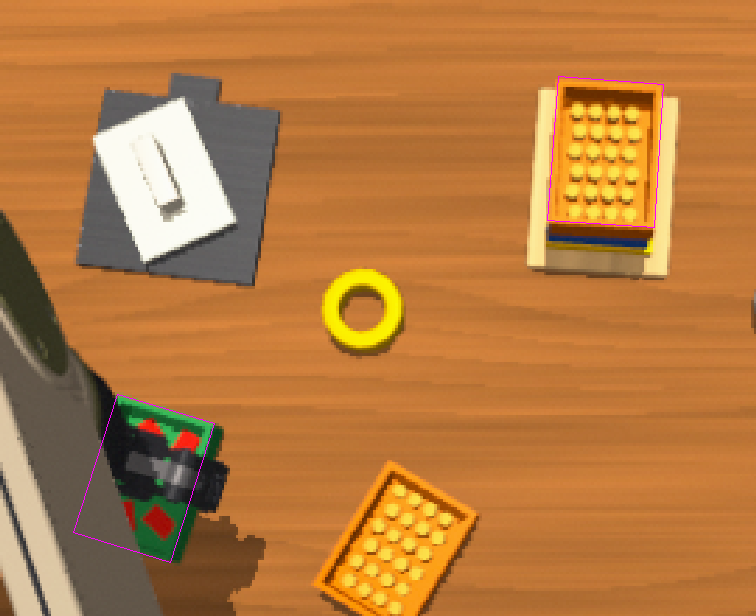

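View pics/s8c.png

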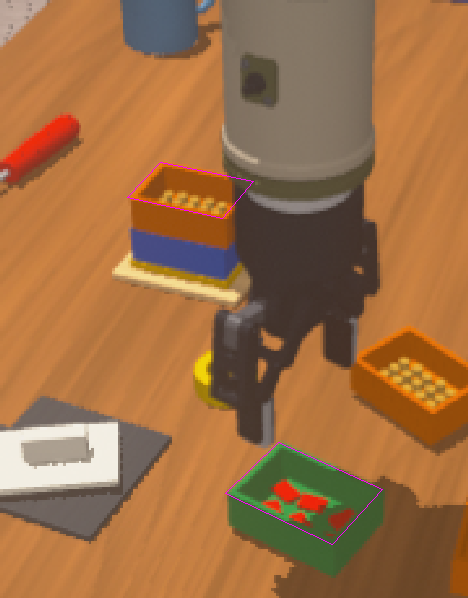

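Orange is nested level and square: its rim matches the z=76 outline in both views. Green next.

>>> carry_out(
  rows=[0,0,0,1,-0.1,0,-1,0,0,0,2.2,-0.1,0,-1,0,0,0,3.2,-0.1,0,-1,0,0,0,3.48,-0.1,0,-1,0,0,0,3.48,-0.1,0,-1],
)

```text
time: 15.3
tool_pos: [433.1, 258.4, 9.3]
tcp_rot: [-47.8, 89.9, -154.7]
ft_force: [0.2, -0.7, 0.8]
finger_gap: 85.3
```

>>> carry_out(
  rows=[0,0,0,0,0,0,-1,0,0,0,0,0,0,1,0,0,0,0,0,0,1,0,0,0,0,0,0,1,0,0,0,0,0,0,1],
  force=40,
)

```text
time: 15.8
tool_pos: [435.2, 259.5, 11.8]
tcp_rot: [130.3, 89.8, 23.4]
ft_force: [0.4, -1.1, 6.6]
finger_gap: 58.9
```

>>> carry_out(
  rows=[0,0,0,0,0,0,1,0,0,0,0,0,0,1,0,0,0,0,0,0,1],
)

```text
time: 16.1
tool_pos: [435.2, 259.6, 11.8]
tcp_rot: [131.1, 89.8, 24.2]
ft_force: [-0.9, 0.3, 6.5]
finger_gap: 59.2
```

```bash
python3 -c "
from h import *
go([434,259.3,160],73)"
```

```text
turn [ 0.02 -0.01 -0.02] shift [-5.93 -0.03  0.01] | tcp [435.2 259.6  11.8] jawyaw -106.9 tilt [ 0.003  0.001 -1.   ] q6 131.9 t 16.1 F [-0.9  0.3  6.5] gap 59.2
```

>>> carry_out(
  rows=[0,0,0,-0.6,0,0,1,0,0,0,-1.6,0,0,1,0,0,0,-3,0,0,1,0,0,0,-4.4,0,0,1,0,0,0,-5.6,0,0,1],
)

```text
time: 16.6
tool_pos: [434.3, 259.1, 152.6]
tcp_rot: [131.4, 89.9, 24.5]
ft_force: [0.5, 0.3, -0.9]
finger_gap: 59.1
```

```bash
python3 -c "
from h import *
go([614.3,-9.4,150],85.6)"
```

```text
turn [-1.56 -0.01 -0.01] shift [ 0.11 10.01  8.19] | tcp [434.3 259.1 152.6] jawyaw -106.9 tilt [ 0.002  0.001 -1.   ] q6 131.9 t 16.6 F [ 0.5  0.3 -0.9] gap 59.1
```

>>> carry_out(
  rows=[-0.1,0,0,0,0.6,0.5,1,-0.3,0,0,0,1.5,1.25,1,-0.5,0,0,0,2.6,2.15,1,-0.7,0,0,0,3.8,3.1,1,-0.9,0,0,0,5.0,4.1,1],
)

```text
time: 17.1
tool_pos: [524.6, 123.5, 150.8]
tcp_rot: [111.6, 89.9, 12.0]
ft_force: [0.5, 0.4, -1.2]
finger_gap: 59.6
```

```bash
python3 -c "
from h import *
go([614.3,-9.4,150],85.6)"
```

```text
turn [-0.65 -0.   -0.01] shift [0.03 4.42 4.65] | tcp [524.6 123.5 150.8] jawyaw -99.6 tilt [ 0.001  0.    -1.   ] q6 107.4 t 17.1 F [ 0.5  0.4 -1.2] gap 59.6
```

>>> carry_out(
  rows=[-0.2,0,0,0,1.1,1.15,1,-0.35,0,0,0,2.2,2.3,1,-0.5,0,0,0,3.2,3.35,1,-0.65,0,0,0,4.0,4.2,1,-0.65,0,0,0,4.42,4.65,1],
)

```text
time: 17.6
tool_pos: [614.2, -10.9, 150.5]
tcp_rot: [58.9, 90.0, -35.6]
ft_force: [-0.3, 1.0, -1.4]
finger_gap: 59.2
```

>>> carry_out(
  rows=[0,0,0,0,0,0,1,0,0,0,0,0,0,1,0,0,0,0,0,0,1,0,0,0,0,0,0,1],
)

```text
time: 18.0
tool_pos: [612.7, -7.3, 150.2]
tcp_rot: [-140.9, 90.0, 124.7]
ft_force: [-0.2, -0.4, -0.3]
finger_gap: 59.2
```

```bash
python3 -c "
from h import *
go([614.3,-9.4,98],85.6)"
```

```text
turn [-0. -0.  0.] shift [2.09 0.07 0.08] | tcp [612.7  -7.3 150.2] jawyaw -94.4 tilt [-0.  0. -1.] q6 88.9 t 18.0 F [-0.2 -0.4 -0.3] gap 59.2
```

>>> carry_out(
  rows=[0,0,0,0.4,0.04,0.06,1,0,0,0,1.0,0.06,0.08,1,0,0,0,1.6,0.06,0.08,1,0,0,0,2.05,0.06,0.08,1,0,0,0,2.05,0.06,0.08,1],
)

```text
time: 18.5
tool_pos: [612.2, -10.5, 95.2]
tcp_rot: [-91.7, 89.7, 173.8]
ft_force: [-0.0, 0.0, -1.0]
finger_gap: 59.3
```

>>> carry_out(
  rows=[0,0,0,0,0,0,1,0,0,0,0,0,0,1,0,0,0,0,0,0,1,0,0,0,0,0,0,1],
)

```text
time: 18.9
tool_pos: [615.1, -10.8, 99.7]
tcp_rot: [89.9, 89.9, -4.6]
ft_force: [0.2, -0.2, -1.4]
finger_gap: 59.1
```

```bash
python3 -c "
from h import *
go([614.3,-9.4,81.8],85.6);d=snap('side','s9');st=sense()['tool_pos']
draw(d,[box(614.3,-9.4,-4.4,76),box(st[0],st[1],-4.4,st[2]-11.8+36)],'s9c',(200,100,360,220),5)"
```

```text
turn [-0.01  0.   -0.01] shift [ 0.72 -0.04 -0.05] | tcp [615.1 -10.8  99.7] jawyaw -94.5 tilt [ 0.001 -0.    -1.   ] q6 88.7 t 18.9 F [ 0.2 -0.2 -1.4] gap 59.1
```

View pics/s9c.png

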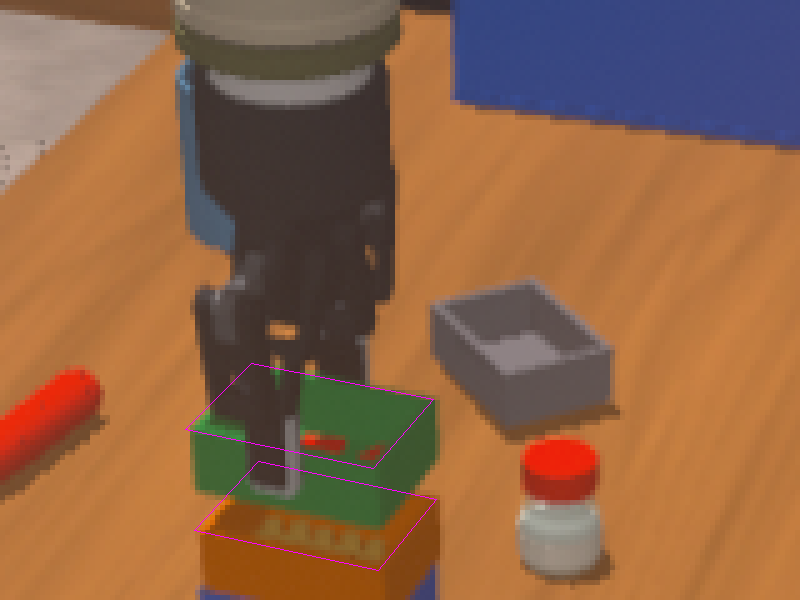

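>>> carry_out(
  rows=[0,0,0,0.2,-0.02,-0.05,1,0,0,0,0.4,-0.02,-0.05,1,0,0,0,0.55,-0.02,-0.05,1,0,0,0,0.66,-0.02,-0.05,1,0,0,0,0.66,-0.02,-0.05,1],
)

```text
time: 19.45
tool_pos: [614.0, -9.4, 82.2]
tcp_rot: [-96.8, 90.0, 168.7]
ft_force: [-0.3, -0.4, -1.0]
finger_gap: 59.4
```

>>> carry_out(
  rows=[0,0,0,0.04,0,0,1,0,0,0,0.08,0,0,1,0,0,0,0.08,0,0,1],
)

```text
time: 19.75
tool_pos: [614.3, -9.4, 81.8]
tcp_rot: [94.1, 90.0, -0.4]
ft_force: [-7.3, 0.3, 11.5]
finger_gap: 59.6
```

```bash
python3 -c "
from h import *
go([614.3,-9.4,81.8],85.6)"
```

```text
turn [-0.01 -0.   -0.  ] shift [ 0. -0. -0.] | tcp [614.3  -9.4  81.8] jawyaw -94.5 tilt [ 0. -0. -1.] q6 88.8 t 19.75 F [-7.3  0.3 11.5] gap 59.6
```

>>> carry_out(
  rows=[0,0,0,-0.04,0,0,-0.4,0,0,0,-0.04,0,0,-0.7,0,0,0,-0.04,0,0,-1,0,0,0,-0.04,0,0,-1,0,0,0,-0.04,0,0,-1],
)

```text
time: 20.25
tool_pos: [614.0, -9.4, 81.2]
tcp_rot: [-93.6, 90.0, 171.9]
ft_force: [-1.1, -0.8, 0.2]
finger_gap: 84.9
```

>>> carry_out(
  rows=[0,0,0,-0.8,0,0,-1,0,0,0,-2,0,0,-1,0,0,0,-3.2,0,0,-1,0,0,0,-3.6,0,0,-1,0,0,0,-3.6,0,0,-1],
)

```text
time: 20.75
tool_pos: [615.5, -9.6, 173.6]
tcp_rot: [88.3, 89.8, -6.2]
ft_force: [0.2, -0.7, 0.1]
finger_gap: 85.6
```

```bash
python3 -c "
from h import *
go([616.6,257.4,120],114.1)"
```

```text
turn [-3.57  0.01 -0.03] shift [  2.14  -0.8  -10.65] | tcp [615.5  -9.6 173.6] jawyaw -94.5 tilt [ 0.004 -0.    -1.   ] q6 88.8 t 20.75 F [ 0.2 -0.7  0.1] gap 85.6
```

>>> carry_out(
  rows=[-0.7,0,0,0,-0.1,-2,-1,-1.5,0,0,0,-0.3,-4,-1,-2.3,0,0,0,-0.4,-6,-1,-3.0,0,0,0,-0.6,-8,-1,-3.57,0,0,1,-0.8,-9.8,-1],
)

```text
time: 21.25
tool_pos: [614.4, 237.3, 148.9]
tcp_rot: [85.5, 89.8, 19.8]
ft_force: [1.4, 0.5, 0.4]
finger_gap: 85.4
```

```bash
python3 -c "
from h import *
go([616.6,257.4,80],114.1)"
```

```text
turn [ 0.03  0.   -0.03] shift [ 2.76  0.4  -0.7 ] | tcp [614.4 237.3 148.9] jawyaw -65.7 tilt [ 0.004  0.001 -1.   ] q6 82.3 t 21.25 F [1.4 0.5 0.4] gap 85.4
```

>>> carry_out(
  rows=[0.03,0,0,0.8,0.3,-0.6,-1,0.03,0,0,1.8,0.38,-0.7,-1,0.03,0,0,2.5,0.38,-0.7,-1,0.03,0,0,2.5,0.38,-0.7,-1,0.03,0,0,2.5,0.38,-0.7,-1],
)

```text
time: 21.75
tool_pos: [614.5, 253.3, 84.1]
tcp_rot: [-92.9, 89.9, -159.1]
ft_force: [0.7, -0.2, 0.3]
finger_gap: 85.6
```

>>> carry_out(
  rows=[0,0,0,0,0,0,-0.3,0,0,0,0,0,0,-0.3,0,0,0,0,0,0,-0.3],
)

```text
time: 22.05
tool_pos: [615.8, 254.1, 86.5]
tcp_rot: [84.3, 89.9, 18.1]
ft_force: [0.7, 0.2, -0.5]
finger_gap: 55.5
```

```bash
python3 -c "
from h import *
go([616.6,257.4,23],114.1)
s=snap('top','t10');d=snap('side','s10')
st=box(614.3,-9.4,-4.4,106)
L=[box(616.6,257.4,24.1,17),box(616.6,257.4,24.1,39,44,14)]
draw(s,[st]+L,'t10c',(100,60,370,240),2.8);draw(d,[st]+L,'s10c',(150,120,350,345),2.6)"
```

```text
turn [-0.04  0.   -0.02] shift [ 2.54  0.08 -0.11] | tcp [615.8 254.1  86.5] jawyaw -66.2 tilt [ 0.002  0.001 -1.   ] q6 84.2 t 22.05 F [ 0.7  0.2 -0.5] gap 55.5
```

View pics/t10c.png

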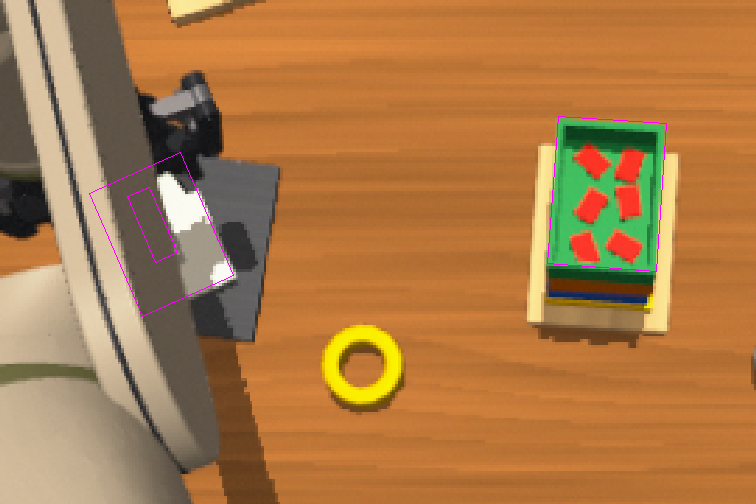

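View pics/s10c.png

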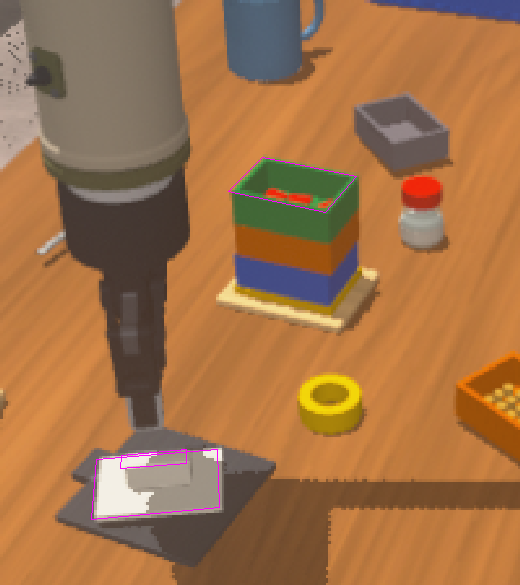

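```bash
python3 -c "
from h import *
s=load('top0');d=load('side0')
L=[box(616.6,257.4,24.1,17),box(616.6,257.4,24.1,39,44,14),box(616.6,257.4,24.1,17,44,14)]
draw(s,L,'a',(120,95,200,185),6);draw(d,L,'b',(170,270,260,340),6)
a=cv2.imread('pics/a.png');b=cv2.imread('pics/b.png');h=540;b=cv2.copyMakeBorder(b,0,h-b.shape[0],0,0,0);a=cv2.resize(a[:540],(480,540));o=np.hstack([a,b]);cv2.imwrite('pics/ab.png',cv2.resize(o,None,fx=.78,fy=.78))"
```

```text
(no output)
```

View pics/ab.png

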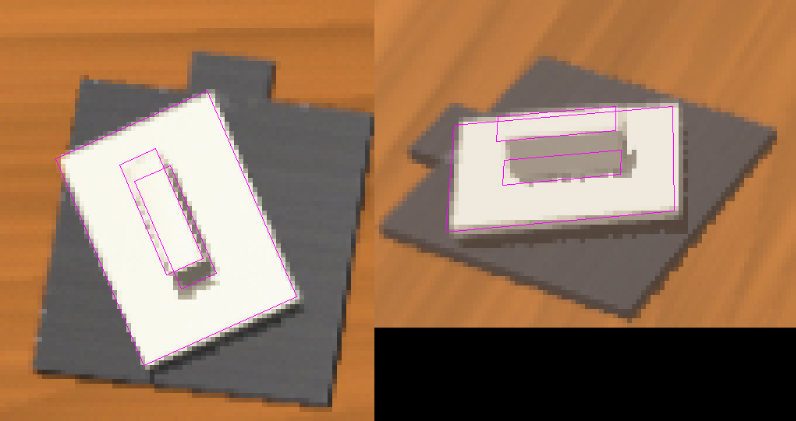

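```bash
python3 -c "
from h import *
go([615,256.3,23],114.1)"
```

```text
turn [-0.03  0.   -0.01] shift [ 2.52  0.02 -0.08] | tcp [615.4 254.2  85.9] jawyaw -66.2 tilt [ 0.001  0.    -1.   ] q6 84.2 t 22.15 F [-0.2  0.5  0.6] gap 55.4
```

>>> carry_out(
  rows=[-0.03,0,0,0.8,0.02,-0.08,-0.3,-0.03,0,0,1.6,0.02,-0.08,-0.3,-0.03,0,0,2.2,0.02,-0.08,-0.3,-0.03,0,0,2.5,0.02,-0.08,-0.3,-0.03,0,0,2.5,0.02,-0.08,-0.3],
)

```text
time: 22.65
tool_pos: [613.6, 255.9, 21.0]
tcp_rot: [-95.6, 89.9, -161.5]
ft_force: [0.1, -0.7, -0.0]
finger_gap: 55.5
```

>>> carry_out(
  rows=[0,0,0,0,0,0,-0.3,0,0,0,0,0,0,-0.3],
)

```text
time: 22.85
tool_pos: [615.5, 256.6, 23.8]
tcp_rot: [84.3, 89.9, 18.4]
ft_force: [0.0, 0.2, -0.7]
finger_gap: 55.6
```

```bash
python3 -c "
from h import *
go([615,256.3,23],114.1);d=snap('side','s11');draw(d,[],'s11c',(150,230,280,340),5.5)"
```

```text
turn [-0.    0.   -0.01] shift [ 0.03 -0.02  0.  ] | tcp [615.5 256.6  23.8] jawyaw -65.9 tilt [ 0.002  0.001 -1.   ] q6 84.1 t 22.85 F [ 0.   0.2 -0.7] gap 55.6
```

View pics/s11c.png

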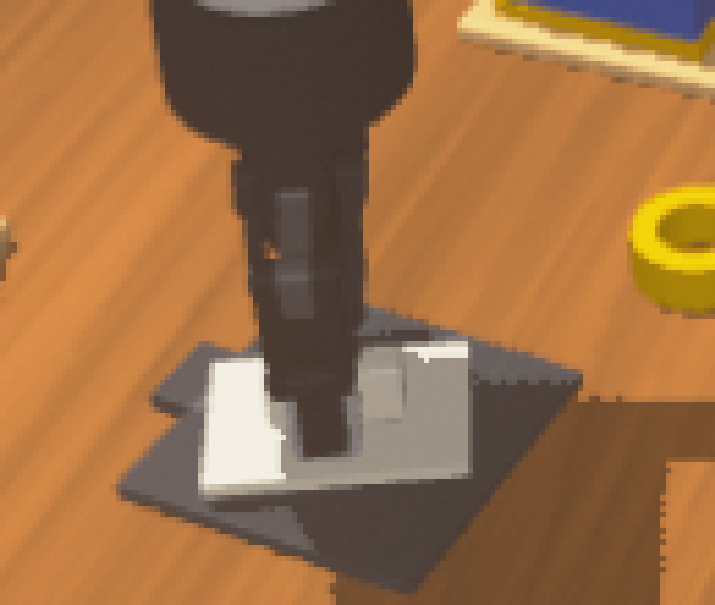

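>>> carry_out(
  rows=[0,0,0,0,0,0,0.2,0,0,0,0,0,0,0.5,0,0,0,0,0,0,1,0,0,0,0,0,0,1,0,0,0,0,0,0,1],
  force=40,
)

```text
time: 23.4
tool_pos: [614.9, 256.4, 22.9]
tcp_rot: [85.4, 90.0, 19.4]
ft_force: [0.0, -0.2, 2.9]
finger_gap: 13.1
```

>>> carry_out(
  rows=[0,0,0,0,0,0,1,0,0,0,0,0,0,1,0,0,0,0,0,0,1],
)

```text
time: 23.7
tool_pos: [614.9, 256.4, 22.9]
tcp_rot: [83.8, 90.0, 17.9]
ft_force: [-0.7, -0.4, 4.8]
finger_gap: 12.7
```

```bash
python3 -c "
from h import *
go([615,256.3,183],114.1)"
```

```text
turn [-0.  0. -0.] shift [-6.4   0.01  0.01] | tcp [614.9 256.4  22.9] jawyaw -65.9 tilt [ 0.001  0.    -1.   ] q6 84.1 t 23.7 F [-0.7 -0.4  4.8] gap 12.7
```

>>> carry_out(
  rows=[0,0,0,-0.6,0,0,1,0,0,0,-1.6,0,0,1,0,0,0,-3,0,0,1,0,0,0,-4.6,0,0,1,0,0,0,-6.1,0,0,1],
)

```text
time: 24.2
tool_pos: [614.0, 256.1, 176.8]
tcp_rot: [-94.9, 90.0, -160.8]
ft_force: [0.9, -0.1, -0.6]
finger_gap: 13.0
```

```bash
python3 -c "
from h import *
go([614.3,-9.4,165],85.6)"
```

```text
turn [3.56 0.   0.01] shift [ 0.48 -4.32  9.7 ] | tcp [614.  256.1 176.8] jawyaw -65.9 tilt [-0.001 -0.    -1.   ] q6 84.1 t 24.2 F [ 0.9 -0.1 -0.6] gap 13.0
```

>>> carry_out(
  rows=[0.3,0,0,0,-0.3,0.6,1,0.7,0,0,0,-0.7,1.5,1,1.1,0,0,0,-1.2,2.6,1,1.6,0,0,0,-1.7,3.8,1,2.0,0,0,0,-2.2,5.0,1],
)

```text
time: 24.7
tool_pos: [614.5, 118.3, 174.6]
tcp_rot: [-85.5, 89.9, -167.6]
ft_force: [0.4, 0.3, -1.0]
finger_gap: 13.0
```

```bash
python3 -c "
from h import *
go([614.3,-9.4,170],85.6)"
```

```text
turn [1.54 0.   0.01] shift [ 0.18 -0.71  5.06] | tcp [614.5 118.3 174.6] jawyaw -82.1 tilt [-0.001 -0.    -1.   ] q6 88.3 t 24.7 F [ 0.4  0.3 -1. ] gap 13.0
```

>>> carry_out(
  rows=[0.4,0,0,0,-0.17,1.25,1,0.8,0,0,0,-0.35,2.5,1,1.2,0,0,0,-0.5,3.7,1,1.5,0,0,0.1,-0.65,4.6,1,1.54,0,0,0.1,-0.71,5.06,1],
)

```text
time: 25.2
tool_pos: [614.6, -10.2, 171.7]
tcp_rot: [-75.2, 89.9, -169.6]
ft_force: [-0.1, -0.3, -1.5]
finger_gap: 13.2
```

>>> carry_out(
  rows=[0,0,0,0,0,0,1,0,0,0,0,0,0,1,0,0,0,0,0,0,1,0,0,0,0,0,0,1],
)

```text
time: 25.6
tool_pos: [615.6, -6.8, 172.5]
tcp_rot: [-177.5, 90.0, 88.3]
ft_force: [-0.5, -0.6, -1.3]
finger_gap: 12.9
```

```bash
python3 -c "
from h import *
go([614.3,-9.4,134],85.6)"
```

```text
turn [ 0.03 -0.    0.  ] shift [ 1.54 -0.04  0.11] | tcp [615.6  -6.8 172.5] jawyaw -94.1 tilt [ 0.  0. -1.] q6 88.7 t 25.6 F [-0.5 -0.6 -1.3] gap 12.9
```

>>> carry_out(
  rows=[0.03,0,0,0.3,-0.04,0.1,1,0.03,0,0,0.8,-0.04,0.1,1,0.03,0,0,1.3,-0.04,0.1,1,0.03,0,0,1.5,-0.04,0.1,1,0.03,0,0,1.5,-0.04,0.1,1],
)

```text
time: 26.1
tool_pos: [613.1, -10.3, 132.8]
tcp_rot: [-91.4, 89.8, 174.1]
ft_force: [-0.1, 0.0, -1.1]
finger_gap: 12.8
```

>>> carry_out(
  rows=[0,0,0,0,0,0,1,0,0,0,0,0,0,1,0,0,0,0,0,0,1,0,0,0,0,0,0,1],
)

```text
time: 26.5
tool_pos: [614.7, -10.5, 135.5]
tcp_rot: [91.3, 89.9, -3.2]
ft_force: [0.6, -0.4, -1.3]
finger_gap: 13.0
```

```bash
python3 -c "
from h import *
go([614.3,-9.4,116.9],85.6);d=snap('side','s12');s=snap('top','t12');st=sense()['tool_pos']
B=[box(614.3,-9.4,-4.4,106),box(st[0],st[1],-4.4,st[2]-16.9+11)]
draw(d,B,'s12c',(200,90,340,210),5.5);draw(s,B,'t12c',(240,60,400,180),5)"
```

```text
turn [-0.01 -0.   -0.01] shift [ 0.75 -0.02 -0.04] | tcp [614.7 -10.5 135.5] jawyaw -94.5 tilt [ 0.001 -0.    -1.   ] q6 88.7 t 26.5 F [ 0.6 -0.4 -1.3] gap 13.0
```

View pics/s12c.png

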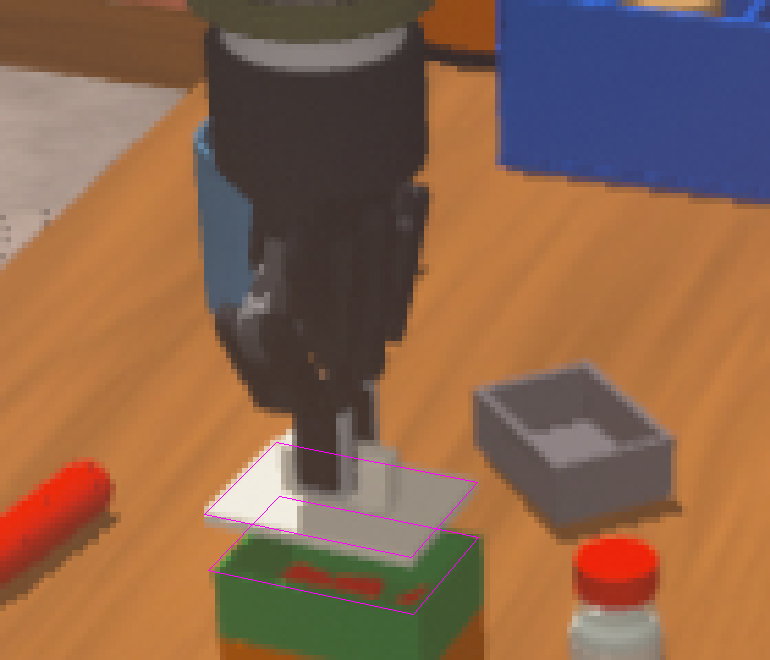

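View pics/t12c.png

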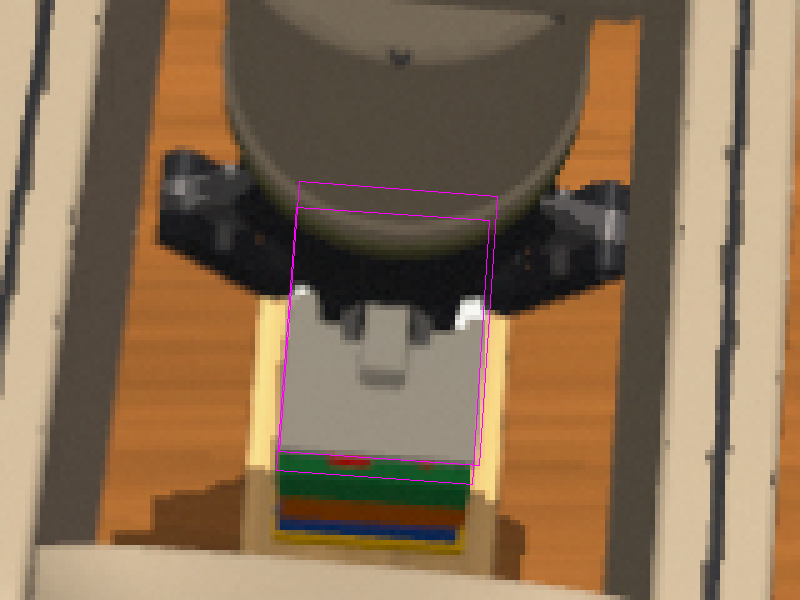

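>>> carry_out(
  rows=[0,0,0,0.2,-0.04,-0.04,1,0,0,0,0.4,-0.04,-0.04,1,0,0,0,0.58,-0.04,-0.04,1,0,0,0,0.68,-0.04,-0.04,1,0,0,0,0.68,-0.04,-0.04,1],
)

```text
time: 27.1
tool_pos: [613.3, -9.3, 117.5]
tcp_rot: [-90.7, 90.0, 174.8]
ft_force: [-0.5, 0.5, -0.5]
finger_gap: 12.6
```

>>> carry_out(
  rows=[0,0,0,0.04,0,0,1,0,0,0,0.08,0,0,1,0,0,0,0.08,0,0,1],
)

```text
time: 27.4
tool_pos: [613.8, -9.4, 116.9]
tcp_rot: [87.5, 89.9, -6.9]
ft_force: [-2.6, -0.1, 4.0]
finger_gap: 13.4
```

```bash
python3 -c "
from h import *
go([614.3,-9.4,116.9],85.6)"
```

```text
turn [-0.01  0.   -0.01] shift [-0.    0.02 -0.  ] | tcp [613.8  -9.4 116.9] jawyaw -94.5 tilt [ 0.001 -0.    -1.   ] q6 88.8 t 27.4 F [-2.6 -0.1  4. ] gap 13.4
```

>>> carry_out(
  rows=[0,0,0,0,0,0,0.5,0,0,0,0,0,0,0.2,0,0,0,0,0,0,-0.2,0,0,0,0,0,0,-0.3,0,0,0,0,0,0,-0.3],
)

```text
time: 27.9
tool_pos: [613.4, -9.4, 115.8]
tcp_rot: [-94.4, 90.0, 171.1]
ft_force: [0.2, 0.7, -0.2]
finger_gap: 55.7
```

>>> carry_out(
  rows=[0,0,0,-0.8,0,0,-0.3,0,0,0,-2,0,0,-0.3,0,0,0,-3.2,0,0,-0.3,0,0,0,-3.6,0,0,-0.3,0,0,0,-3.6,0,0,-0.3],
)

```text
time: 28.4
tool_pos: [614.7, -9.5, 208.2]
tcp_rot: [88.5, 89.8, -6.0]
ft_force: [0.3, -0.1, -0.3]
finger_gap: 55.4
```

```bash
python3 -c "
from h import *
go([450,-180,250],85.6)"
```

```text
turn [-0.01  0.   -0.03] shift [-1.7  -6.03  7.31] | tcp [614.7  -9.5 208.2] jawyaw -94.5 tilt [ 0.004 -0.    -1.   ] q6 88.8 t 28.4 F [ 0.3 -0.1 -0.3] gap 55.4
```

>>> carry_out(
  rows=[0,0,0,-0.5,-1.2,1.4,-0.3,0,0,0,-1,-2.4,2.9,-0.3,0,0,0,-1.5,-3.6,4.4,-0.3,0,0,0,-1.7,-4.8,5.9,-0.3,0,0,0,-1.7,-6,7.3,-0.3],
)

```text
time: 28.9
tool_pos: [448.0, -180.6, 247.4]
tcp_rot: [-100.9, 89.9, 164.6]
ft_force: [0.2, -1.4, 0.6]
finger_gap: 55.6
```

>>> carry_out(
  rows=[0,0,0,0,0,0,-0.3,0,0,0,0,0,0,-0.3,0,0,0,0,0,0,-0.3],
)

```text
time: 29.2
tool_pos: [449.7, -178.9, 247.2]
tcp_rot: [-129.1, 89.9, 136.4]
ft_force: [1.1, 0.7, 0.2]
finger_gap: 55.6
```

```bash
python3 -c "
from h import *
d=snap('side','s13');s=snap('top','t13')
B=[box(614.3,-9.4,-4.4,111),box(614.3,-9.4,-4.4,106),box(614.3,-9.4,-4.4,133,44,14)]
draw(d,B,'s13c',(200,90,340,240),4);draw(s,B,'t13c',(240,60,400,200),4)
draw(s,[],'t13f',(0,0,640,480),1)
st=sense();print(st['time'],st['ft_force'],st['tool_pos'])"
```

```text
29.3 [-0.20497638 -0.35361038 -0.32649162] [ 450.0960851 -178.5468812  247.6205105]
```

View pics/s13c.png

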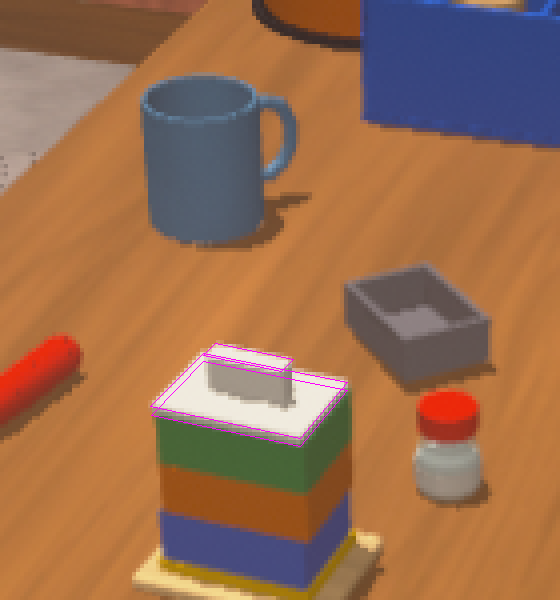

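View pics/t13c.png

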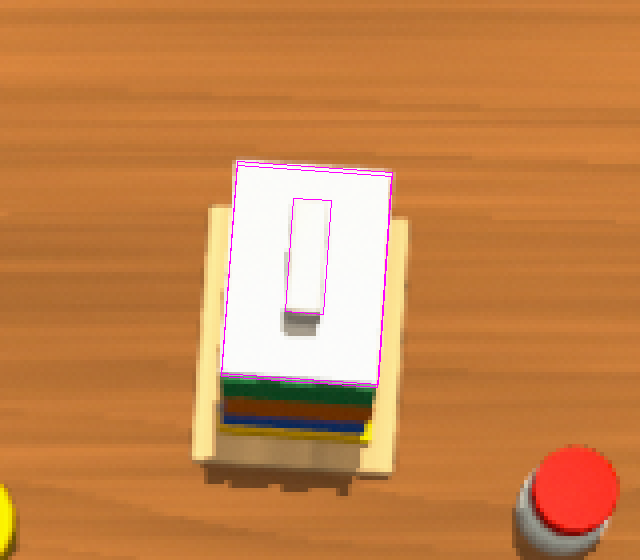

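View pics/t13f.png

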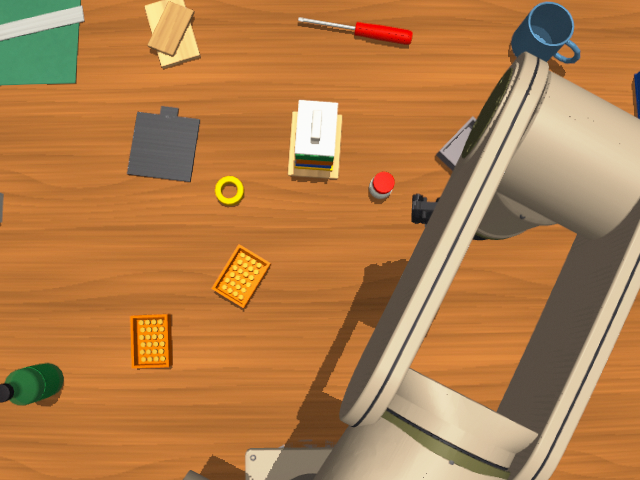

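The lid's plate (z=111) and grip bar (z=133) match the predicted seated outlines in both views. The stack is straight, and the jar, tape and grey tray have not moved. The arm is clear and at rest.

```bash
python3 -c "
from h import *
print(hand_in())"
```

```text
the job is handed in; nothing more can be done
None
```

The kit is made up on the base board and handed in at about 29 s. From the bottom up it is blue, orange, green and the white lid. I took the orange tray farthest to the robot's right, at pixel (318,242) in the first top view.

- **Seating:** each tray and the lid made contact at its expected seated height. Before handing in, the lid's plate and grip bar matched their fully seated outlines, to about 1–2 mm, in both the top and side pictures. The stack looked square and level.
- **Forces:** the largest change in wrist force I read was about 19 N, while pressing the orange tray home. The readings come at the end of each move, so brief peaks in between were not seen.
- **Left alone:** the grey tray, glue jar and tape roll are where they started, and the arm stopped clear of everything.
- **Small disagreements:**
  - My first position for the lid was about 2 mm off at its grip bar, so I corrected it before gripping.
  - My first colour mask for the orange tray missed part of it, so I remeasured it. That moved the position about 4 mm.
  - One automatic measurement of the blue tray on the board was useless because the arm blocked the top view. I judged that seating from the side picture instead.

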